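# Fetch a coated carrier with the spatula and lay it in the carrying tray

### The job

Slide the steel spatula under the coated sample carrier in the drying tray, lift it out and set it down on the free bench top, and let go of the spatula. Then take the carrier by its two long sides and lay it gently, coated face up, right down in the blue carrying tray; do not drop it, leave the spatula lying flat on the bench, and leave the other things where they are.

Things in the scene. Friction and masses are not known exactly. Their poses are not given: they have to be found in the camera images.
- carrier_center (a point): Centre of the loose sample carrier, 6 mm above its underside: a flat white plate with a brown coated film on top, 110 mm long (x), 60 mm wide (y), 12 mm high, about 80 g. z up through the film; the same either way round. It starts in the drying tray, lengths in line, with 3 mm play; walls as high as itself leave no room for fingers.
- carrier: The same carrier; origin at the centre of its underside, axes as above. Its two long sides are rails 8 mm wide and 12 mm high. Between them is a channel 44 mm wide, open at both ends: the plate there is 5 mm thick, its underside 7 mm above the floor it stands on. The spatula's blade goes into this channel.
- drying_tray_floor (a point): Centre of the pocket floor, 12 mm above the bench, of the fixed green drying tray (132 x 100 mm). x points into the tray, z up. Pocket 66 mm wide; walls at both sides and at the back (inner face at x = 58 mm) rise 12 mm above the floor. The front, toward the robot, is open: the floor ends at x = -62 mm. The spatula goes in along +x.
- lifter_grip (a point): Centre of the orange handle of the loose steel bench spatula, the place to grip it, 46 mm above the blade's underside. x runs along the level handle to the blade tip, z up. Handle 16 mm wide (y), 24 mm high, from x = -56 to 35 mm. About 140 g. It starts standing level on the bench.
- lifter: The same spatula; origin 46 mm below the handle's centre, level with the blade's underside. Flat blade 2.5 mm thick, 34 mm wide, round-nosed, parallel to the handle, from x = 35 to its tip at 127 mm. An upright strip at x = 35 to 38 mm joins it to the handle. A wire foot 25 mm wide under the tail, at x = -48 mm, as low as the blade, keeps it level on a bench.
- carry_tray_seat (a point): Centre of the seat, 8 mm above the bench, of the fixed blue carrying tray, 139 x 84 mm. x along its length, z up. End walls and corner guides rise 12 mm above the seat round a pocket of 119 x 68 mm (carrier either way round). In the middle of both long sides 72 mm are open and the base is only 40 mm wide, so fingers can pass beside and below the carrier.
- beaker: Bystander: small clear glass beaker, 43 mm wide, 56 mm high; origin at the centre of its underside.
- dish: Bystander: clear petri dish, 74 mm across, 12 mm high; origin at the centre of its underside.
- tweezers: Bystander: tweezers, 126 mm long, lying flat; origin at the middle of the underside.
- syringe: Bystander: syringe, 113 mm long, lying flat; origin at the middle of its underside.
There are look-alikes about, which are no part of the job. Of the things that look like the carrier, the larger one is meant.

How it is judged:
By the outcome, as a careful person would: the job done as asked, in the order asked, and still so for the second after the job is handed in, with the robot touching nothing.
It also fails if it takes over 59 s, if anything falls off the work surface, if the arm or the gripper's body presses on something with over 40 N, if the wrist force passes 120 N, or if a joint passes its speed limit or range.

### The arm

A 6-joint arm with a two-finger parallel gripper is mounted at the origin on a cart in front of the work surface, level with it; the furniture and walls round the work are solid. World frame = base frame: x ahead of the robot, y to its left, z up, the work surface at z = 0. Lengths are in m, angles in rad, forces in N, time in s.
With the tool pointing down it reaches from about 0.35 to 0.775 m from the base axis. Payload 5.5 kg.
Tool frame: the origin (TCP) lies at the very end of the fingers, on their centre line; the grasp point (between the pads) lies 19 mm behind it; z points along the fingers, y is the line along which they close (so a half turn about z gives the same grasp; the last joint's range is limited). The gripper opens to 85 mm and grips with 20 to 120 N. Pads are 22 mm wide; open, the fingers measure 114 mm over their backs; the gripper's body (76 mm by 85 mm) begins 54 mm behind the grasp point. The pads swing forward as they close: fully open they stand 13 mm farther back than shut.
Start: joints at [-1.443, 0.313, 0.046, 1.304, 0, 1.431], TCP at [0.152, -0.555, 0.192] pointing down, gripper open.
Joint ranges: [-2.76, 2.76], [-0.86, 1.69], [-1.03, 1.26], [-2.2, 2.34], [-1.47, 1.5], [-3.14, 3.14]. Speed limits (rad/s): [2.57, 2.57, 3.14, 3.14, 3.14, 3.14].

### API

Orientations are given as a unit quaternion [w, x, y, z].
In Python, from workcell import env, imaging, ticket gives the robot as it stands. The module is installed in compiled form; this text tells all that it offers.
- The arm moves only by the tool apply_moves, never from a script. Its argument "rows" is a list of rows, each an object with "xyz": the shift along the tool's x, y, z in mm, a list of three; "turn": the turn, a rotation vector about the tool's x, y, z in rad, a list of three; "grip": the opening, from 0 (shut) to 1 (fully open). A call has 1 to 12 rows; each row is the pose to reach, as a shift and turn from the pose commanded when the call began, along the tool's axes at that moment; what a row does not reach only later rows make up. A row lasts 1/12 s, in which the tool goes at most 41.7 mm and 7.16 degrees, less where a joint would pass 70% of its speed; a pose out of reach is approached as far as the arm can. A call with a gripper value outside its range is refused whole. The fingers move at their own pace and stop on an object; "force" is the grip in N (left out, the last holds). Time passes only in rows, so rows that repeat a pose let the fingers close. It gives the time, the measured TCP pose, the force, the opening and the grip force at its end, in the units of the state.
- env.get_state(): the state, without advancing time (a new reading comes with each control period).
- imaging.read_camera(name): name is "scene" or "side" or "wrist"; returns a dict with "color" (400x640x3 uint8, blue, green, red), "z_map" (400x640 float32, m along the optical axis (not along the pixel's ray), 0 where there is no reading), "camera_matrix" (3x3 intrinsics, pixels), "view" (4x4, takes a point from world to camera coordinates). Camera axes: x right, y down, z forward; pixel columns grow to the right and rows downward; lengths in m; the calibration is good to about 2 mm. A picture is of the moment at which its call begins.
- ticket.hand_in(): hands the job in; it is judged then, once.
The state is a dict: "clock": time; "joint_pos": joint angles; "qvel": joint speeds; "tau": joint torques, N m; "tcp_pos": TCP position; "orientation": TCP orientation; "wrist_force": force on the tool from outside, world axes, zero at the start; "ft_torque": the same for the moment, N m; "finger_gap": finger opening in m; "grip_force": force on a finger pad.
Only numpy, scipy, OpenCV 4.12 (cv2) and the standard library are available. Lean on these libraries where they do the work, as an engineer would, in place of code of your own. Each camera call takes 0.05 s, during which the arm holds its last target. There are 200 camera calls.

## Working session

There is one attempt and no reset: what is moved stays moved. The work goes in short steps, Python scripts to look and compute and a tool call to move; the robot and the scene stay as the last step left them, time stands still between calls to the robot, and variables do not carry over. Pictures are saved under pics/ and viewed, at most 12 in all, crops included, and the job is handed in when it is done.

Besides the shell and the picture viewer there is one more tool, called after ">>>" as name([rows], argument=value, ...), one row to a line, values as JSON. apply_moves: Moves the arm, as the interface text tells. Its arguments: {"type":"object","properties":{"rows":{"type":"array"},"force":{"type":"number"}},"required":["rows"]}

```bash
mkdir -p pics; ls; cat > h.py <<'E'
import numpy as np, cv2, pickle
from workcell import env, imaging, ticket
def grab(n):
    d=imaging.read_camera(n); pickle.dump(d,open(f'{n}.pkl','wb')); return d
def load(n): return pickle.load(open(f'{n}.pkl','rb'))
def cloud(d):
    K=d['camera_matrix'];z=d['z_map'];v,u=np.indices(z.shape)
    p=np.stack([(u-K[0,2])/K[0,0]*z,(v-K[1,2])/K[1,1]*z,z],-1)
    T=np.linalg.inv(d['view']); w=p@T[:3,:3].T+T[:3,3]; w[z==0]=np.nan; return w
def ray(d,uv,h):
    uv=np.atleast_2d(np.array(uv,float));K=d['camera_matrix']
    r=np.c_[(uv[:,0]-K[0,2])/K[0,0],(uv[:,1]-K[1,2])/K[1,1],np.ones(len(uv))]
    T=np.linalg.inv(d['view']);r=r@T[:3,:3].T;o=T[:3,3]
    return o+r*((h-o[2])/r[:,2])[:,None]
def proj(d,p):
    p=np.atleast_2d(p);c=p@d['view'][:3,:3].T+d['view'][:3,3];q=c@d['camera_matrix'].T;return q[:,:2]/q[:,2:]
E
python3 - <<'E'
from h import *
a=grab('scene');b=grab('side')
cv2.imwrite('pics/scene.png',a['color']);cv2.imwrite('pics/side.png',b['color'])
s=env.get_state();print({k:np.round(v,3).tolist() for k,v in s.items()})
for d in (a,b): print(np.linalg.inv(d['view']).round(3).tolist(),d['camera_matrix'].round(1).tolist())
E
```

```text
pics
{'clock': 0.1, 'joint_pos': [-1.443, 0.314, 0.045, 1.304, -0.0, 1.431], 'qvel': [0.0, -0.002, 0.003, -0.001, 0.0, -0.001], 'tau': [0.003, -48.173, 29.924, 0.013, -0.0, -0.0], 'tcp_pos': [0.152, -0.554, 0.191], 'orientation': [-0.001, 0.991, 0.133, -0.0], 'wrist_force': [-0.122, 0.202, 0.091], 'ft_torque': [0.011, 0.013, -0.015], 'grip_force': 0.0, 'finger_gap': 0.086}
[[0.524, -0.357, 0.773, -0.601], [-0.852, -0.22, 0.475, -0.753], [0.001, -0.908, -0.42, 0.719], [0.0, 0.0, 0.0, 1.0]] [[383.7, 0.0, 316.6], [0.0, 383.7, 194.6], [0.0, 0.0, 1.0]]
[[0.97, -0.183, 0.158, 0.368], [-0.241, -0.677, 0.695, -0.909], [-0.02, -0.713, -0.701, 0.91], [0.0, 0.0, 0.0, 1.0]] [[371.7, 0.0, 316.0], [0.0, 371.7, 197.9], [0.0, 0.0, 1.0]]
```

View pics/scene.png

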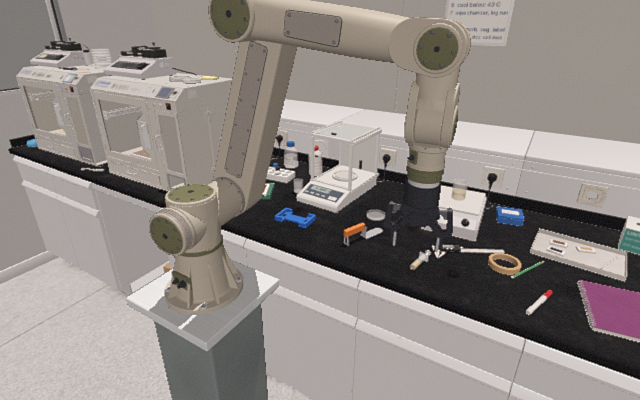

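View pics/side.png

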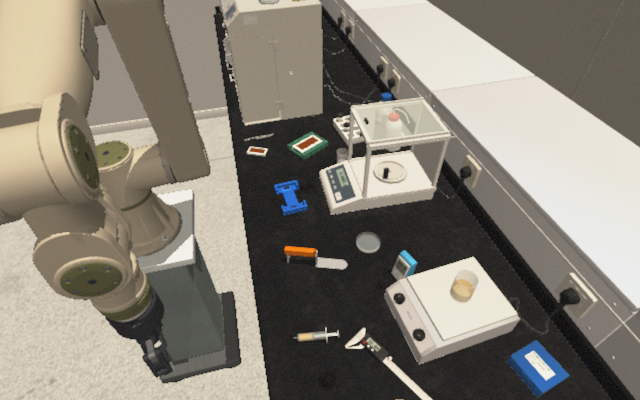

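Side view: the carrier look-alikes are the white plate with brown film in the green tray (308,145) and a smaller one loose on the bench (257,151). The larger one, in the drying tray, is the one meant. The blue carrying tray is at (292,197), the spatula handle at (300,252) with its blade at (332,264), the dish at (368,242), the syringe at (316,336) and the tweezers at (260,136). Next I enlarge a crop to confirm, and measure.

```bash
python3 - <<'E'
from h import *
b=load('side');a=load('scene')
cv2.imwrite('pics/crop.png',cv2.resize(b['color'][120:285,225:385],None,fx=3.6,fy=3.6,interpolation=cv2.INTER_CUBIC))
def blobs(d,name,lo,hi,roi):
    hsv=cv2.cvtColor(d['color'],cv2.COLOR_BGR2HSV);m=cv2.inRange(hsv,lo,hi)
    k=np.zeros_like(m);k[roi[1]:roi[3],roi[0]:roi[2]]=255;m&=k
    w=cloud(d);n,l,st,c=cv2.connectedComponentsWithStats(m)
    for i in range(1,n):
        if st[i,4]<25: continue
        p=w[l==i];p=p[~np.isnan(p[:,0])]
        r=cv2.minAreaRect((p[:,:2]*1000).astype(np.float32))
        print(name,st[i],'c',c[i].round(1),'med',np.median(p,0).round(3),'zpct',np.percentile(p[:,2],[5,50,95]).round(3),'rect',np.round(r[0],0),np.round(r[1],0),round(r[2],1))
for d,roi,n in((b,(225,110,390,290),'side'),(a,(250,170,420,260),'scene')):
    blobs(d,n+' green',(60,80,30),(90,255,255),roi)
    blobs(d,n+' blue',(100,150,60),(125,255,255),roi)
    blobs(d,n+' orange',(5,180,120),(18,255,255),roi)
    blobs(d,n+' brown',(0,80,40),(15,255,180),roi)
    blobs(d,n+' white',(0,0,185),(180,50,255),roi)
E
```

```text
side green [287 131  41  29 320] c [307.9 146.3] med [0.608 0.26  0.023] zpct [0.005 0.023 0.029] rect [611. 282.] [138. 102.] 28.5
side blue [274 180  34  36 645] c [290.  197.2] med [0.484 0.01  0.012] zpct [0.004 0.012 0.023] rect [486.  18.] [ 91. 155.] 3.7
side orange [299 138  18  11  79] c [306.9 142.8] med [0.606 0.279 0.028] zpct [0.025 0.028 0.031] rect [606. 280.] [80. 31.] 32.7
side orange [251 149  13   3  29] c [256.9 150.1] med [0.408 0.308 0.012] zpct [0.008 0.012 0.015] rect [409. 305.] [18. 50.] 69.5
side orange [284 246  33  11 270] c [299.7 250.7] med [ 0.464 -0.257  0.057] zpct [0.04  0.057 0.062] rect [ 472. -254.] [101.  51.] 5.9
side brown [298 137  20  12 108] c [307.1 142.8] med [0.609 0.279 0.028] zpct [0.025 0.028 0.031] rect [610. 281.] [87. 36.] 31.1
side brown [250 148  15   5  48] c [256.7 150.1] med [0.409 0.308 0.012] zpct [0.008 0.012 0.015] rect [407. 308.] [24. 57.] 62.3
side brown [284 250  32   8 144] c [300.  253.8] med [ 0.464 -0.256  0.045] zpct [0.002 0.045 0.055] rect [ 462. -248.] [ 32. 103.] 65.1
side white [ 352  110   38   37 1016] c [3
[... 2103 characters left out ...]
[ 88. 129.] 14.5
scene white [297 170  53  39 908] c [328.4 186.6] med [ 0.704 -0.006  0.067] zpct [0.034 0.067 0.08 ] rect [712.  21.] [337. 220.] 28.3
scene white [351 170  27  22 300] c [360.6 177.5] med [ 0.861 -0.094  0.069] zpct [0.066 0.069 0.079] rect [ 842. -114.] [253. 115.] 25.4
scene white [262 184   8  12  38] c [265.6 189.6] med [0.601 0.256 0.022] zpct [0.017 0.022 0.027] rect [449. 135.] [530.  24.] 36.7
scene white [366 228  16  10  87] c [372.8 232.1] med [ 0.548 -0.289  0.002] zpct [-0.001  0.002  0.004] rect [ 549. -289.] [38. 83.] 70.5
scene white [250 240  55  20 417] c [271.4 251.6] med [ 0.321  0.009 -0.057] zpct [-0.07  -0.057 -0.047] rect [321.  -7.] [ 27. 241.] 0.7
```

View pics/crop.png

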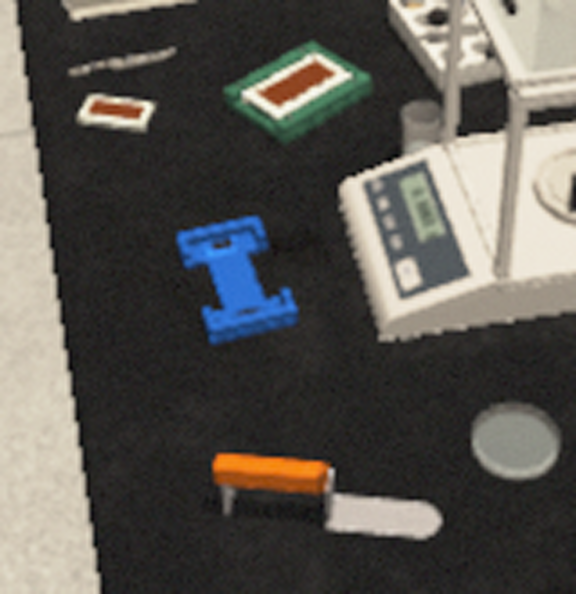

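The crop confirms it: the plate in the green tray (crop 300,85) is clearly larger than the loose one (115,110). The spatula, the carry tray and the clear dish are visible too, with the beaker at crop (420,125). Next I move above the spatula so the wrist camera can refine the measurements.

```bash
cat >> h.py <<'E'
from scipy.spatial.transform import Rotation as Ro
def down(phi): # phi deg: world heading of tool x, tool pointing down
    f=np.radians(phi)/2; return Ro.from_quat([np.cos(f),np.sin(f),0,0])
def plan(p,phi):
    s=env.get_state();q=s['orientation'];R=Ro.from_quat([q[1],q[2],q[3],q[0]]);t=s['tcp_pos']
    v=R.inv().apply(np.array(p)-t)*1000; w=(R.inv()*down(phi)).as_rotvec()
    x=R.apply([1,0,0]);print('t',round(float(s['clock']),2),'tcp',t.round(4),'phi',round(np.degrees(np.arctan2(x[1],x[0])),2),'F',s['wrist_force'].round(1),'gap',round(float(s['finger_gap']),4),'gf',round(float(s['grip_force']),1))
    print('shift',v.round(1),'turn',w.round(4),'wrist z-axis',R.apply([0,0,1]).round(3))
E
python3 - <<'E'
from h import *
plan([.464,-.257,.24],160)
b=load('side');w=cloud(b);print(w[155,342],w[150:160,342,2].round(3),w[242,368],w[136,260])
E
```

```text
t 0.1 tcp [ 0.152  -0.554   0.1913] phi 15.34 F [-0.1  0.2  0.1] gap 0.0857 gf 0.0
shift [ 379.4 -204.   -48.3] turn [-4.0000e-04 -2.2000e-03 -2.5248e+00] wrist z-axis [-0.     0.002 -1.   ]
[0.70874016 0.13417124 0.05527161] [0.046 0.043 0.036 0.034 0.059 0.055 0.05  0.044 0.041 0.034] [ 0.68147544 -0.23945314  0.00244008] [0.43433352 0.40847316 0.00631603]
```

>>> apply_moves([
  {"xyz": [379,-204,-48],"turn": [0,0,-2.525],"grip": 1},
  {"xyz": [379,-204,-48],"turn": [0,0,-2.525],"grip": 1},
  {"xyz": [379,-204,-48],"turn": [0,0,-2.525],"grip": 1},
  {"xyz": [379,-204,-48],"turn": [0,0,-2.525],"grip": 1},
  {"xyz": [379,-204,-48],"turn": [0,0,-2.525],"grip": 1},
  {"xyz": [379,-204,-48],"turn": [0,0,-2.525],"grip": 1},
  {"xyz": [379,-204,-48],"turn": [0,0,-2.525],"grip": 1},
  {"xyz": [379,-204,-48],"turn": [0,0,-2.525],"grip": 1},
  {"xyz": [379,-204,-48],"turn": [0,0,-2.525],"grip": 1},
  {"xyz": [379,-204,-48],"turn": [0,0,-2.525],"grip": 1},
  {"xyz": [379,-204,-48],"turn": [0,0,-2.525],"grip": 1},
  {"xyz": [379,-204,-48],"turn": [0,0,-2.525],"grip": 1},
])

```text
clock: 1.1
tcp_pos: [0.4662, -0.2544, 0.2401]
orientation: [0.0, 0.63, 0.777, 0.0]
wrist_force: [0.1, -0.4, -0.0]
finger_gap: 0.0853
grip_force: 0.0
```

```bash
python3 - <<'E'
from h import *
plan([.464,-.257,.24],160)
E
```

```text
t 1.1 tcp [ 0.4662 -0.2544  0.2401] phi 101.96 F [ 0.1 -0.4 -0. ] gap 0.0853 gf 0.0
shift [-2.1 -2.7  0.1] turn [ 1.000e-03  1.000e-04 -1.013e+00] wrist z-axis [ 0.001  0.001 -1.   ]
```

>>> apply_moves([
  {"xyz": [0,0,0],"turn": [0,0,-1.013],"grip": 1},
  {"xyz": [0,0,0],"turn": [0,0,-1.013],"grip": 1},
  {"xyz": [0,0,0],"turn": [0,0,-1.013],"grip": 1},
  {"xyz": [0,0,0],"turn": [0,0,-1.013],"grip": 1},
  {"xyz": [0,0,0],"turn": [0,0,-1.013],"grip": 1},
  {"xyz": [0,0,0],"turn": [0,0,-1.013],"grip": 1},
  {"xyz": [0,0,0],"turn": [0,0,-1.013],"grip": 1},
  {"xyz": [0,0,0],"turn": [0,0,-1.013],"grip": 1},
  {"xyz": [0,0,0],"turn": [0,0,-1.013],"grip": 1},
  {"xyz": [0,0,0],"turn": [0,0,-1.013],"grip": 1},
])

```text
clock: 1.93
tcp_pos: [0.4635, -0.2574, 0.2397]
orientation: [-0.0, 0.181, 0.984, 0.0]
wrist_force: [0.1, -0.5, 0.5]
finger_gap: 0.085
grip_force: 0.0
```

```bash
python3 - <<'E'
from h import *
d=grab('wrist');cv2.imwrite('pics/w1.png',d['color'])
plan([.464,-.257,.24],160)
print(np.linalg.inv(d['view']).round(3).tolist(),d['camera_matrix'].round(1).tolist())
w=cloud(d);hsv=cv2.cvtColor(d['color'],cv2.COLOR_BGR2HSV)
m=cv2.inRange(hsv,(5,180,100),(18,255,255))>0
p=w[m];p=p[~np.isnan(p[:,0])];t=p[p[:,2]>.05]
print(len(p),np.percentile(p[:,2],[5,50,95]));r=cv2.minAreaRect((t[:,:2]*1000).astype(np.float32));print(r,np.median(t[:,2]))
# steel blade
g=(np.abs(w[...,2]-.0025)<.006)&(hsv[...,1]<60)&(hsv[...,2]>110)
n,l,st,c=cv2.connectedComponentsWithStats(g.astype(np.uint8))
for i in range(1,n):
    if st[i,4]>150:
        q=w[l==i];q=q[~np.isnan(q[:,0])];print(st[i],np.median(q[:,2]),cv2.minAreaRect((q[:,:2]*1000).astype(np.float32)))
E
```

```text
t 1.98 tcp [ 0.4635 -0.2574  0.2398] phi 159.14 F [-1.1  0.4  0.4] gap 0.0854 gf 0.0
shift [-0.3  0.6 -0.2] turn [ 0.0001 -0.0005 -0.0149] wrist z-axis [-0.  0. -1.]
[[0.356, 0.891, 0.282, 0.392], [0.935, -0.339, -0.108, -0.23], [-0.001, 0.302, -0.953, 0.422], [0.0, 0.0, 0.0, 1.0]] [[277.0, 0.0, 319.8], [0.0, 277.0, 200.7], [0.0, 0.0, 1.0]]
260 [0.00022993 0.05721299 0.05886639]
((463.5817565917969, -255.3891143798828), (15.238444328308105, 89.59178924560547), 69.54774475097656) 0.05737480001780376
[311 195  22  53 953] 0.002785839063769946 ((551.0752563476562, -288.123291015625), (34.89422607421875, 92.33729553222656), 69.4637222290039)
[174 252  28  24 322] 0.0036967856123273912 ((542.9850463867188, -539.1338500976562), (50.993202209472656, 38.688377380371094), 27.466768264770508)
[ 351  262   41   33 1020] 0.0019814200032307883 ((681.3262329101562, -245.43446350097656), (68.24346923828125, 64.82398986816406), 56.21440505981445)
```

View pics/w1.png

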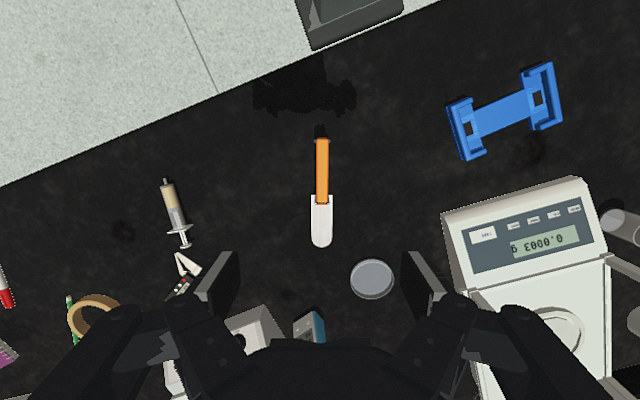

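The wrist view shows the spatula clearly, with its handle at about (322,170) and its blade at (322,222). The handle centre works out at (0.474,-0.259), heading -20.5°, with tops at 57 and 2.8 mm. These match the sizes given. Now I descend and grip.

>>> apply_moves([
  {"xyz": [-11,2,40],"turn": [0,0,-0.006],"grip": 1},
  {"xyz": [-11,2,80],"turn": [0,0,-0.006],"grip": 1},
  {"xyz": [-11,2,120],"turn": [0,0,-0.006],"grip": 1},
  {"xyz": [-11,2,155],"turn": [0,0,-0.006],"grip": 1},
  {"xyz": [-11,2,185],"turn": [0,0,-0.006],"grip": 1},
  {"xyz": [-11,2,205],"turn": [0,0,-0.006],"grip": 1},
  {"xyz": [-11,2,213],"turn": [0,0,-0.006],"grip": 1},
  {"xyz": [-11,2,213],"turn": [0,0,-0.006],"grip": 1},
  {"xyz": [-11,2,213],"turn": [0,0,-0.006],"grip": 0.1},
  {"xyz": [-11,2,213],"turn": [0,0,-0.006],"grip": 0.1},
  {"xyz": [-11,2,213],"turn": [0,0,-0.006],"grip": 0.1},
  {"xyz": [-11,2,213],"turn": [0,0,-0.006],"grip": 0.1},
], force=80)

```text
clock: 2.98
tcp_pos: [0.4757, -0.2604, 0.0287]
orientation: [0.001, 0.177, 0.984, -0.001]
wrist_force: [0.0, 0.1, 0.1]
finger_gap: 0.0391
grip_force: 0.0
```

>>> apply_moves([
  {"xyz": [0,0,0],"turn": [0,0,0],"grip": 0.0},
  {"xyz": [0,0,0],"turn": [0,0,0],"grip": 0.0},
  {"xyz": [0,0,0],"turn": [0,0,0],"grip": 0.0},
  {"xyz": [0,0,0],"turn": [0,0,0],"grip": 0.0},
  {"xyz": [0,0,0],"turn": [0,0,0],"grip": 0.0},
  {"xyz": [0,0,0],"turn": [0,0,0],"grip": 0.0},
], force=80)

```text
clock: 3.48
tcp_pos: [0.4746, -0.2595, 0.0271]
orientation: [-0.0, 0.176, 0.984, -0.0]
wrist_force: [-0.3, 0.2, -0.1]
finger_gap: -0.0001
grip_force: 0.0
```

```bash
python3 - <<'E'
from h import *
# tray heading, from the wrist measurement the front look-out pose
plan([.474,-.2594,.15],159.5)
E
```

```text
t 3.48 tcp [ 0.4746 -0.2595  0.0271] phi 159.67 F [-0.3  0.2 -0.1] gap -0.0001 gf 0.0
shift [ 6.000e-01 -1.000e-01 -1.229e+02] turn [-0.0001 -0.0001  0.003 ] wrist z-axis [-0. -0. -1.]
```

The fingers shut on nothing. I look before doing anything else.

```bash
python3 - <<'E'
from h import *
d=grab('wrist');b=grab('side')
i=np.hstack([cv2.resize(d['color'][60:400,200:440],None,fx=1.7,fy=1.7),cv2.resize(b['color'][200:310,250:370],(396,578))[:578]]) if 0 else None
A=cv2.resize(d['color'][60:400,200:440],(400,566));B=cv2.resize(b['color'][200:313,250:330],(400,566),interpolation=cv2.INTER_CUBIC)
cv2.imwrite('pics/c2.png',np.hstack([A,B]))
E
```

```text
(no output)
```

View pics/c2.png

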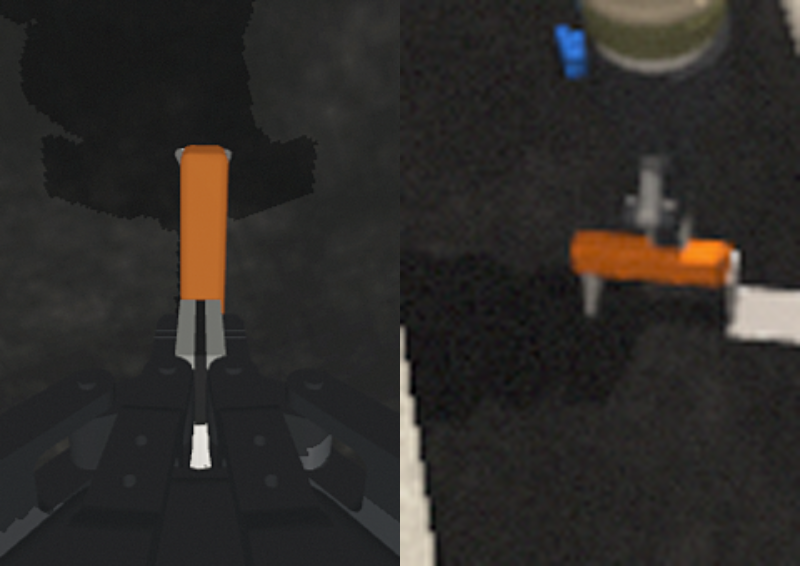

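```bash
python3 - <<'E'
from h import *
d=load('wrist');b=load('side')
for n,D in(('wrist',d),('side',b)):
    print(n,proj(D,[[.4746,-.2595,.0271],[.4746,-.2595,.0461],[.4742,-.2594,.058]]).round(0).tolist())
w=cloud(d)
# wrist crop (200,332),(200,455) pixel: u=200+x*.6, v=60+y*.6
for y in (200,280,295,305,320,340,355,370,440,460):
    print(y,[ (w[int(60+y*.6),int(200+x*.6)]*1000).round(0).tolist() for x in (185,200,215)])
hsv=cv2.cvtColor(d['color'],cv2.COLOR_BGR2HSV);m=cv2.inRange(hsv,(5,150,80),(18,255,255))>0
p=w[m];t=p[p[:,2]>.05];print(len(t),cv2.minAreaRect((t[:,:2]*1000).astype(np.float32)),np.median(t[:,2]))
wb=cloud(b)
for y in range(150,290,12):
    print(y,[(wb[int(200+y*.2),int(250+x*.2)]*1000).round(0).tolist() for x in (650,665,680)])
s=env.get_state();print({k:np.round(v,4).tolist() for k,v in s.items()})
E
```

```text
wrist [[320.0, 226.0], [320.0, 237.0], [320.0, 245.0]]
side [[304.0, 256.0], [304.0, 252.0], [303.0, 250.0]]
200 [[435.0, -250.0, 58.0], [436.0, -245.0, 59.0], [438.0, -241.0, 59.0]]
280 [[462.0, -260.0, 58.0], [464.0, -255.0, 58.0], [466.0, -250.0, 58.0]]
295 [[468.0, -263.0, 58.0], [469.0, -257.0, 59.0], [471.0, -252.0, 59.0]]
305 [[464.0, -260.0, 75.0], [465.0, -256.0, 75.0], [467.0, -251.0, 75.0]]
320 [[463.0, -260.0, 86.0], [465.0, -256.0, 86.0], [467.0, -252.0, 86.0]]
340 [[463.0, -260.0, 97.0], [465.0, -256.0, 98.0], [467.0, -252.0, 95.0]]
355 [[464.0, -260.0, 104.0], [466.0, -256.0, 103.0], [467.0, -252.0, 104.0]]
370 [[463.0, -259.0, 112.0], [469.0, -257.0, 104.0], [465.0, -252.0, 113.0]]
440 [[480.0, -266.0, 115.0], [575.0, -297.0, 3.0], [482.0, -258.0, 116.0]]
460 [[482.0, -266.0, 120.0], [587.0, -301.0, 3.0], [484.0, -259.0, 120.0]]
2466 ((449.069580078125, -248.9865264892578), (15.84858226776123, 58.2669677734375), 68.88401794433594) 0.05814658027404952
150 [[735.0, -203.0, 3.0], [743.0, -208.0, 6.0], [752.0, -209.0, 4.0]]
162 [[732.0, -211.0, 2.0], [742.0, -212.0, 0.0],
[... 439 characters left out ...]
67.0, 1.0]]
246 [[708.0, -274.0, 1.0], [716.0, -278.0, 4.0], [726.0, -278.0, 0.0]]
258 [[704.0, -282.0, 3.0], [713.0, -284.0, 3.0], [722.0, -287.0, 3.0]]
270 [[701.0, -291.0, 1.0], [709.0, -295.0, 4.0], [720.0, -294.0, -1.0]]
282 [[698.0, -299.0, 3.0], [707.0, -301.0, 1.0], [715.0, -304.0, 3.0]]
{'clock': 3.5833, 'joint_pos': [-0.6488, 0.3556, -0.319, 0.8963, -0.0001, -0.294], 'qvel': [0.0011, -0.0018, 0.0, 0.0014, 0.0008, 0.0007], 'tau': [0.0, -46.4089, 25.8657, 0.0025, -0.0007, 0.0002], 'tcp_pos': [0.4746, -0.2595, 0.027], 'orientation': [-0.0001, 0.1765, 0.9843, -0.0], 'wrist_force': [-1.109, -0.1032, -0.3462], 'ft_torque': [0.0205, -0.0627, -0.0266], 'grip_force': 0.0, 'finger_gap': 0.0}
```

```bash
python3 - <<'E'
from h import *
d=load('wrist');b=load('side')
print('cam',np.linalg.inv(d['view'])[:3,3].round(3))
wb=cloud(b)
for v in range(228,262,2): print(v,[(wb[v,u]*1000).round(0).tolist() for u in (298,301,303,306,309)])
w=cloud(d)
q=w[(np.hypot(w[...,0]-.4746,w[...,1]+.2595)<.04)&(w[...,2]>.062)]
print(len(q),np.percentile(q[:,2],[0,1,5,20,50,90]).round(3)); q=q[q[:,2]<.085];print(q[:,:2].min(0),q[:,:2].max(0))
E
```

```text
cam [ 0.403 -0.233  0.209]
228 [[459.0, -292.0, 193.0], [467.0, -294.0, 193.0], [472.0, -295.0, 193.0], [482.0, -281.0, 175.0], [497.0, -246.0, 131.0]]
230 [[458.0, -295.0, 190.0], [466.0, -296.0, 188.0], [471.0, -295.0, 185.0], [482.0, -281.0, 166.0], [516.0, -143.0, -0.0]]
232 [[458.0, -292.0, 178.0], [465.0, -298.0, 182.0], [470.0, -298.0, 181.0], [481.0, -280.0, 157.0], [514.0, -153.0, 2.0]]
234 [[458.0, -293.0, 172.0], [465.0, -298.0, 175.0], [470.0, -300.0, 176.0], [481.0, -281.0, 150.0], [512.0, -163.0, 4.0]]
236 [[457.0, -297.0, 169.0], [464.0, -299.0, 168.0], [473.0, -275.0, 138.0], [481.0, -278.0, 139.0], [510.0, -170.0, 3.0]]
238 [[455.0, -304.0, 169.0], [463.0, -302.0, 164.0], [474.0, -269.0, 121.0], [482.0, -274.0, 125.0], [508.0, -179.0, 5.0]]
240 [[454.0, -306.0, 164.0], [463.0, -303.0, 158.0], [468.0, -303.0, 156.0], [481.0, -275.0, 119.0], [507.0, -182.0, -1.0]]
242 [[453.0, -310.0, 161.0], [461.0, -313.0, 162.0], [466.0, -315.0, 162.0], [482.0, -267.0, 99.0], [505.0, -190.0, -0.0]]
244 [[453.0, -313.0, 156.0], [460.0, -317.0, 159.0], [465.0, -319.0, 160.0], [478.0, 
[... 372 characters left out ...]
, [489.0, -267.0, 61.0]]
252 [[459.0, -258.0, 50.0], [466.0, -264.0, 55.0], [472.0, -264.0, 53.0], [480.0, -267.0, 54.0], [488.0, -270.0, 55.0]]
254 [[458.0, -256.0, 38.0], [466.0, -261.0, 42.0], [nan, nan, nan], [480.0, -268.0, 46.0], [488.0, -272.0, 49.0]]
256 [[460.0, -236.0, 2.0], [469.0, -239.0, 3.0], [475.0, -241.0, 3.0], [484.0, -243.0, 3.0], [492.0, -246.0, 5.0]]
258 [[459.0, -243.0, 2.0], [468.0, -245.0, 2.0], [473.0, -249.0, 4.0], [482.0, -252.0, 5.0], [491.0, -251.0, 1.0]]
260 [[457.0, -251.0, 3.0], [467.0, -250.0, -2.0], [472.0, -256.0, 4.0], [480.0, -257.0, 3.0], [489.0, -258.0, 1.0]]
29772 [0.071 0.08  0.103 0.122 0.14  0.16 ]
[ 0.46251978 -0.27058434] [ 0.47387267 -0.24481133]
```

Both cameras put the shut fingertips at z ≈ 71 mm, above the handle top at 58, while the TCP reads 27. The empty grip agrees. So the real finger ends are about 43 mm short of the reported TCP. I open and go lower carefully, watching the force.

>>> apply_moves([
  {"xyz": [0,0,0],"turn": [0,0,0],"grip": 1},
  {"xyz": [0,0,0],"turn": [0,0,0],"grip": 1},
  {"xyz": [0,0,0],"turn": [0,0,0],"grip": 1},
  {"xyz": [0,0,0],"turn": [0,0,0],"grip": 1},
  {"xyz": [0,0,0],"turn": [0,0,0],"grip": 1},
  {"xyz": [0,0,0],"turn": [0,0,0],"grip": 1},
  {"xyz": [0,0,5],"turn": [0,0,0],"grip": 1},
  {"xyz": [0,0,10],"turn": [0,0,0],"grip": 1},
  {"xyz": [0,0,14],"turn": [0,0,0],"grip": 1},
  {"xyz": [0,0,17],"turn": [0,0,0],"grip": 1},
  {"xyz": [0,0,19],"turn": [0,0,0],"grip": 1},
  {"xyz": [0,0,19],"turn": [0,0,0],"grip": 1},
])

```text
clock: 4.58
tcp_pos: [0.4742, -0.2592, 0.0073]
orientation: [-0.001, 0.176, 0.984, 0.0]
wrist_force: [0.1, -0.1, -1.0]
finger_gap: 0.0858
grip_force: 0.0
```

```bash
python3 - <<'E'
from h import *
d=grab('wrist');plan([.4742,-.2594,-.016],159.5)
w=cloud(d);t=np.array([.4746,-.2595])
q=w[(np.hypot(w[...,0]-t[0],w[...,1]-t[1])<.065)&(w[...,2]>.064)]
f=np.radians(159.5);ax=np.array([np.cos(f),np.sin(f)]);ay=np.array([np.sin(f),-np.cos(f)])
for sgn in(1,-1):
    r=(q[:,:2]-t)@ay*sgn; k=q[(r>.02)]; x=(k[:,:2]-t)@ax;rr=(k[:,:2]-t)@ay*sgn
    print(sgn,len(k),'z',np.percentile(k[:,2],[0,.5,1,5]).round(4)); lo=k[:,2]<np.percentile(k[:,2],3); print('tip y',rr[lo].min(),rr[lo].max(),'x',x[lo].min(),x[lo].max())
E
```

```text
t 4.63 tcp [ 0.4744 -0.2594  0.0077] phi 159.67 F [ 0.3 -0.1  0.7] gap 0.0853 gf 0.0
shift [ 0.2 -0.1 23.7] turn [ 0.0001 -0.0007  0.003 ] wrist z-axis [-0.001  0.    -1.   ]
1 13170 z [0.064  0.066  0.0676 0.0776]
tip y 0.04217222325879844 0.05617613112202713 x -0.011450250570989674 0.011411785985092997
-1 13231 z [0.064  0.0657 0.0676 0.0777]
tip y 0.04206634456796932 0.05638665456920261 x -0.012046528226997092 0.010975798955137856
```

>>> apply_moves([
  {"xyz": [0,0,5],"turn": [0,0,0],"grip": 1},
  {"xyz": [0,0,10],"turn": [0,0,0],"grip": 1},
  {"xyz": [0,0,15],"turn": [0,0,0],"grip": 1},
  {"xyz": [0,0,20],"turn": [0,0,0],"grip": 1},
  {"xyz": [0,0,24],"turn": [0,0,0],"grip": 1},
  {"xyz": [0,0,24],"turn": [0,0,0],"grip": 0},
  {"xyz": [0,0,24],"turn": [0,0,0],"grip": 0},
  {"xyz": [0,0,24],"turn": [0,0,0],"grip": 0},
  {"xyz": [0,0,24],"turn": [0,0,0],"grip": 0},
  {"xyz": [0,0,24],"turn": [0,0,0],"grip": 0},
  {"xyz": [0,0,24],"turn": [0,0,0],"grip": 0},
  {"xyz": [0,0,24],"turn": [0,0,0],"grip": 0},
], force=80)

```text
clock: 5.63
tcp_pos: [0.4749, -0.2597, -0.0155]
orientation: [0.0, 0.176, 0.984, -0.0]
wrist_force: [-0.3, 0.5, 2.2]
finger_gap: 0.0148
grip_force: 77.8
```

```bash
python3 - <<'E'
from h import *
plan([.4742,-.2594,.08],159.5)
d=grab('wrist');w=cloud(d);hsv=cv2.cvtColor(d['color'],cv2.COLOR_BGR2HSV);m=cv2.inRange(hsv,(5,150,80),(18,255,255))>0
p=w[m];t=p[p[:,2]>.05];print(len(t),cv2.minAreaRect((t[:,:2]*1000).astype(np.float32)),np.median(t[:,2]))
q=w[(np.hypot(w[...,0]-.4742,w[...,1]+.2594)<.03)&(w[...,2]>.02)&~m];print(np.percentile(q[:,2],[0,.5,1,2,5]))
E
```

```text
t 5.63 tcp [ 0.4749 -0.2597 -0.0155] phi 159.68 F [-0.3  0.5  2.2] gap 0.0148 gf 77.8
shift [  0.7   0.  -95.5] turn [-0.0003  0.0007  0.0031] wrist z-axis [ 0.001 -0.    -1.   ]
5208 ((461.63543701171875, -254.8961944580078), (15.996484756469727, 86.2487564086914), 69.31523895263672) 0.05818284316821119
[0.02813375 0.0330332  0.03581741 0.04068516 0.053464  ]
```

Gripped: gap 14.8 mm, 78 N. Now I lift, swing round to stand off in front of the drying tray, and look.

>>> apply_moves([
  {"xyz": [0,0,-10],"turn": [0,0,0],"grip": 0},
  {"xyz": [0,0,-35],"turn": [0,0,0],"grip": 0},
  {"xyz": [0,0,-70],"turn": [0,0,0],"grip": 0},
  {"xyz": [0,0,-105],"turn": [0,0,0],"grip": 0},
  {"xyz": [10,20,-120],"turn": [0,0,-0.04],"grip": 0},
  {"xyz": [25,50,-120],"turn": [0,0,-0.1],"grip": 0},
  {"xyz": [43,85,-120],"turn": [0,0,-0.18],"grip": 0},
  {"xyz": [61,120,-120],"turn": [0,0,-0.26],"grip": 0},
  {"xyz": [79,155,-120],"turn": [0,0,-0.34],"grip": 0},
  {"xyz": [97,190,-120],"turn": [0,0,-0.42],"grip": 0},
  {"xyz": [115,225,-120],"turn": [0,0,-0.5],"grip": 0},
  {"xyz": [133,260,-120],"turn": [0,0,-0.58],"grip": 0},
])

```text
clock: 6.68
tcp_pos: [0.4394, 0.0321, 0.1046]
orientation: [0.0, -0.114, 0.993, -0.0]
wrist_force: [1.3, -0.1, -2.1]
finger_gap: 0.0151
grip_force: 78.2
```

```bash
python3 - <<'E'
from h import *
plan([.423,.18,.105],208.5)
E
```

```text
t 6.68 tcp [0.4394 0.0321 0.1046] phi -166.9 F [ 1.3 -0.1 -2.1] gap 0.0151 gf 78.2
shift [-17.5 147.7  -0.4] turn [-2.000e-04  3.000e-04 -2.688e-01] wrist z-axis [ 0. -0. -1.]
```

>>> apply_moves([
  {"xyz": [-4,35,0],"turn": [0,0,-0.07],"grip": 0},
  {"xyz": [-8,70,0],"turn": [0,0,-0.14],"grip": 0},
  {"xyz": [-13,105,0],"turn": [0,0,-0.2],"grip": 0},
  {"xyz": [-16,135,0],"turn": [0,0,-0.25],"grip": 0},
  {"xyz": [-17,148,0],"turn": [0,0,-0.27],"grip": 0},
  {"xyz": [-17,148,0],"turn": [0,0,-0.27],"grip": 0},
  {"xyz": [-17,148,0],"turn": [0,0,-0.27],"grip": 0},
])

```text
clock: 7.27
tcp_pos: [0.4233, 0.1789, 0.1043]
orientation: [-0.0, -0.246, 0.969, -0.0]
wrist_force: [-0.9, -0.6, -1.0]
finger_gap: 0.0151
grip_force: 78.3
```

```bash
cat > m.py <<'E'
from h import *
def rect(p): return cv2.minAreaRect((p[:,:2]*1000).astype(np.float32))
def seg(d,lo,hi,zr):
    w=cloud(d);hsv=cv2.cvtColor(d['color'],cv2.COLOR_BGR2HSV);m=(cv2.inRange(hsv,lo,hi)>0)&(w[...,2]>zr[0])&(w[...,2]<zr[1])
    n,l,st,c=cv2.connectedComponentsWithStats(m.astype(np.uint8))
    return [(st[i],w[l==i]) for i in np.argsort(-st[:,4]) if i and st[i,4]>100]
E
python3 - <<'E'
from m import *
d=grab('wrist');cv2.imwrite('pics/w3.png',d['color']);plan([.423,.18,.105],208.5)
for n,lo,hi,zr in(('green',(55,80,20),(90,255,255),(.005,.04)),('white',(0,0,170),(180,60,255),(.005,.04)),('brown',(0,80,40),(15,255,200),(.005,.04)),('orange',(5,150,80),(18,255,255),(.05,.3)),('steel',(0,0,100),(180,60,255),(.08,.15))):
    for st,p in seg(d,lo,hi,zr)[:3]: 
        r=rect(p);print(n,st,np.percentile(p[:,2],[5,50,95]).round(4),np.round(r[0],1),np.round(r[1],1),round(r[2],2))
E
```

```text
t 7.32 tcp [0.4235 0.1783 0.1042] phi -151.62 F [-1.1  0.2 -1.9] gap 0.0148 gf 78.3
shift [-0.4  1.8 -0.8] turn [-0.0005 -0.0005 -0.0021] wrist z-axis [-0.    -0.001 -1.   ]
white [   0  223  167   90 1963] [0.033  0.0366 0.0396] [6.063e+02 5.000e-01] [176.   10.9] 86.36
white [ 392  200   79   64 1199] [0.0073 0.0084 0.0095] [408.1 308.4] [42.2 75.8] 63.63
white [521 289  70  67 813] [0.019  0.0207 0.0301] [431.  491.2] [ 15.4 104.4] 88.21
brown [ 402  210   61   46 1172] [0.0078 0.0089 0.01  ] [408.2 308.8] [26. 61.] 63.48
orange [ 301  157   39  185 6359] [0.1758 0.178  0.179 ] [411.6 171.7] [87.5 16. ] 28.28
steel [ 575  328   65   72 2754] [0.0812 0.0921 0.1085] [423.4 486.2] [81.7  6.7] 0.64
```

View pics/w3.png

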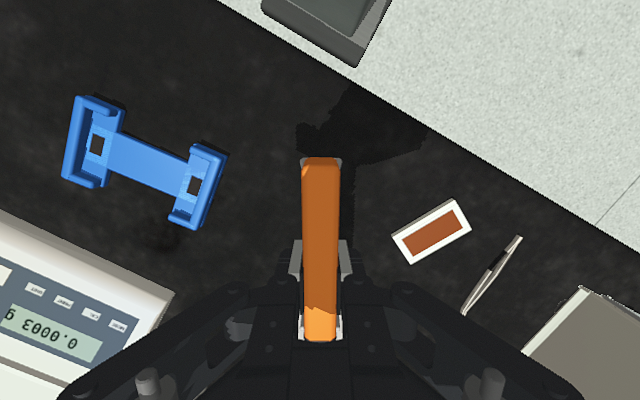

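From here the hand hides the drying tray. The blue tray at (145,160) and the small look-alike at (432,232) are visible. I turn the hand a quarter turn so the wrist camera sees the tray to its side.

>>> apply_moves([
  {"xyz": [0,0,0],"turn": [0,0,0.12],"grip": 0},
  {"xyz": [0,0,0],"turn": [0,0,0.24],"grip": 0},
  {"xyz": [0,0,0],"turn": [0,0,0.36],"grip": 0},
  {"xyz": [0,0,0],"turn": [0,0,0.48],"grip": 0},
  {"xyz": [0,0,0],"turn": [0,0,0.6],"grip": 0},
  {"xyz": [0,0,0],"turn": [0,0,0.72],"grip": 0},
  {"xyz": [0,0,0],"turn": [0,0,0.84],"grip": 0},
  {"xyz": [0,0,0],"turn": [0,0,0.96],"grip": 0},
  {"xyz": [0,0,0],"turn": [0,0,1.08],"grip": 0},
  {"xyz": [0,0,0],"turn": [0,0,1.2],"grip": 0},
  {"xyz": [0,0,0],"turn": [0,0,1.3],"grip": 0},
  {"xyz": [0,0,0],"turn": [0,0,1.3],"grip": 0},
])

```text
clock: 8.32
tcp_pos: [0.424, 0.1771, 0.1041]
orientation: [0.0, 0.394, 0.919, -0.0]
wrist_force: [0.2, -1.1, -2.1]
finger_gap: 0.015
grip_force: 78.3
```

```bash
python3 - <<'E'
from m import *
d=load('wrist');print('blue prev')
for st,p in seg(d,(100,120,40),(125,255,255),(-.01,.04))[:2]: r=rect(p);print(st,np.percentile(p[:,2],[5,50,95]).round(4),np.round(r[0],1),np.round(r[1],1),round(r[2],2))
d=grab('wrist');cv2.imwrite('pics/w4.png',d['color']);plan([.423,.18,.105],208.5)
for n,lo,hi,zr in(('green',(55,80,20),(90,255,255),(-.01,.04)),('white',(0,0,150),(180,70,255),(.012,.04)),('brown',(0,80,40),(15,255,220),(.012,.04)),('blue',(100,120,40),(125,255,255),(-.01,.04))):
    for st,p in seg(d,lo,hi,zr)[:3]: 
        r=rect(p);print(n,st,np.percentile(p[:,2],[5,50,95]).round(4),np.round(r[0],1),np.round(r[1],1),round(r[2],2))
E
```

```text
blue prev
[  61   95  167  136 9687] [0.0045 0.009  0.0209] [490.9   4.3] [ 97.  155.4] 3.47
t 8.37 tcp [0.424  0.1772 0.1041] phi 133.86 F [ 0.2 -0.1 -1.1] gap 0.0152 gf 78.3
shift [ 2.7  1.2 -0.9] turn [-3.0000e-04 -1.0000e-04 -1.3027e+00] wrist z-axis [-0. -0. -1.]
green [ 436  176  165  117 6072] [0.0053 0.0237 0.0252] [624.  285.7] [161.3 111.1] 29.62
white [ 458  202  122   75 2844] [0.0229 0.0243 0.0254] [610.  281.5] [114.6  62.8] 29.23
white [ 583  300   57   77 1562] [0.0281 0.0303 0.0313] [803.8 297.8] [87.2 76.6] 5.75
brown [ 472  216   94   50 2767] [0.0239 0.0249 0.026 ] [609.  282.5] [92.  37.5] 29.62
blue [252 257  26  30 415] [0.0037 0.018  0.0211] [447.4  56.6] [16.7 47.4] 4.38
blue [204 324  19  20 115] [0.0083 0.0193 0.0215] [452.6 -41.3] [24.9 12.1] 82.93
```

View pics/w4.png

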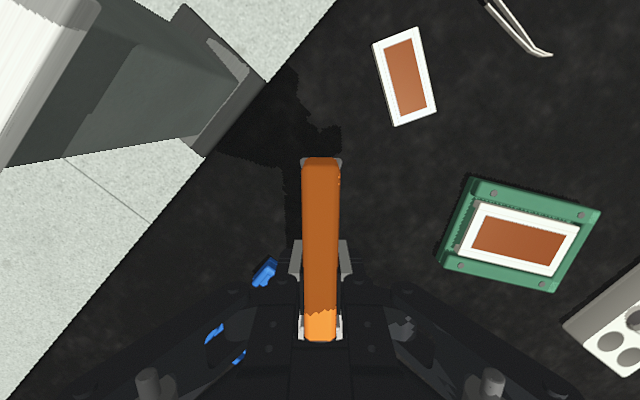

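Wrist view: the carrier is at (520,240) in the green tray, its front (the pocket's open end) on the left at about (460,228). Its top is at 24 mm, as the text implies. Next I refine with ray-cast contours.

```bash
python3 - <<'E'
from m import *
d=load('wrist');hsv=cv2.cvtColor(d['color'],cv2.COLOR_BGR2HSV);w=cloud(d)
roi=np.zeros((400,640),bool);roi[170:300,430:610]=1
k=np.ones((3,3),np.uint8)
for n,m,z in(('film',cv2.inRange(hsv,(0,80,40),(15,255,220)),.024),('plate',cv2.inRange(hsv,(0,0,130),(180,80,255))|cv2.inRange(hsv,(0,80,40),(15,255,220)),.024),
  ('green',cv2.inRange(hsv,(60,90,40),(90,255,255)),None)):
    m=((m>0)&roi).astype(np.uint8)
    if n=='green': m&=(np.abs(w[...,2]-.024)<.004).astype(np.uint8); z=.024
    if n=='plate': m=cv2.morphologyEx(m,cv2.MORPH_OPEN,k)
    c=max(cv2.findContours(m,cv2.RETR_EXTERNAL,cv2.CHAIN_APPROX_NONE)[0],key=cv2.contourArea)[:,0]
    p=ray(d,c,z);r=rect(p);print(n,np.round(r[0],1),np.round(r[1],1),round(r[2],2))
    f=np.radians(29.4);ax=np.array([np.cos(f),np.sin(f)]);ay=np.array([-ax[1],ax[0]]);a=(p[:,:2]*1000-[609.5,282])@np.c_[ax,ay]
    # edge fits for the long sides and ends
    for nm,i,s,j in(('left',1,1,0),('right',1,-1,0),('back',0,1,1),('front',0,-1,1)):
        e=s*a[:,i];q=a[(e>np.percentile(e,97)-3)];lim=np.abs(q[:,j]-np.median(q[:,j]))<(35 if j==0 else 18);q=q[lim]
        L=np.polyfit(q[:,j],q[:,i],1);print('  ',nm,len(q),'off',round(np.polyval(L,0),1),'slope deg',round(np.degrees(np.arctan(L[0])),2))
b=load('side')
E
```

```text
film [609.1 282.5] [89.6 37.1] 29.38
   left 63 off 18.6 slope deg 0.09
   right 61 off -17.3 slope deg 0.05
   back 32 off 44.2 slope deg -1.19
   front 33 off -44.3 slope deg 0.8
plate [608.3 282.5] [111.4  61.1] 29.47
   left 63 off 31.2 slope deg 0.04
   right 60 off -28.8 slope deg -0.17
   back 30 off 54.4 slope deg -0.25
   front 31 off -55.7 slope deg -0.0
green [607.8 283.2] [133.5  99.5] 29.36
   left 65 off 51.1 slope deg -0.17
   right 60 off -47.1 slope deg 0.09
   back 30 off 65.4 slope deg -0.24
   front 20 off -65.4 slope deg -0.91
```

>>> apply_moves([
  {"xyz": [-2.5,14.3,0],"turn": [0,0,-0.12],"grip": 0},
  {"xyz": [-2.5,14.3,0],"turn": [0,0,-0.24],"grip": 0},
  {"xyz": [-2.5,14.3,0],"turn": [0,0,-0.36],"grip": 0},
  {"xyz": [-2.5,14.3,0],"turn": [0,0,-0.48],"grip": 0},
  {"xyz": [-2.5,14.3,0],"turn": [0,0,-0.6],"grip": 0},
  {"xyz": [-2.5,14.3,0],"turn": [0,0,-0.72],"grip": 0},
  {"xyz": [-2.5,14.3,0],"turn": [0,0,-0.84],"grip": 0},
  {"xyz": [-2.5,14.3,10],"turn": [0,0,-0.96],"grip": 0},
  {"xyz": [-2.5,14.3,20],"turn": [0,0,-1.08],"grip": 0},
  {"xyz": [-2.5,14.3,30],"turn": [0,0,-1.2],"grip": 0},
  {"xyz": [-2.5,14.3,40],"turn": [0,0,-1.318],"grip": 0},
  {"xyz": [-2.5,14.3,40],"turn": [0,0,-1.318],"grip": 0},
])

```text
clock: 9.37
tcp_pos: [0.4344, 0.1855, 0.0624]
orientation: [-0.002, -0.256, 0.967, -0.0]
wrist_force: [-0.7, 0.4, -1.4]
finger_gap: 0.0147
grip_force: 78.5
```

```bash
cat >> m.py <<'E'
C=np.array([608.5,282.5]);f=np.radians(29.4);AX=np.array([np.cos(f),np.sin(f)]);AY=np.array([-AX[1],AX[0]])
def loc(p): a=(p[:,:2]*1000-C)@np.c_[AX,AY]; return np.c_[a,p[:,2]*1000]
E
python3 - <<'E'
from m import *
plan([.436,.1853,-.0012],209.4)
d=grab('wrist');t=env.get_state()['tcp_pos'];print('tcp loc',loc(t[None]).round(1))
p=seg(d,(5,150,80),(18,255,255),(.05,.3))[0][1];l=loc(p);r=rect(p);print('handle',np.round(r[0],1),np.round(r[1],1),r[2],'x',np.percentile(l[:,0],[.5,99.5]).round(1),'y',np.percentile(l[:,1],[1,99]).round(1),'z',np.median(l[:,2]), 'slope',np.polyfit(l[:,0],l[:,2],1)[0], 'yawfit',np.degrees(np.polyfit(l[:,0],l[:,1],1)[0]))
for n in('side','scene'):
    b=grab(n);w=cloud(b);l=loc(w.reshape(-1,3));s=t[2]*1000+15.5
    hs=cv2.cvtColor(b['color'],cv2.COLOR_BGR2HSV).reshape(-1,3)
    L0=-198;k=(l[:,0]>L0+30)&(l[:,0]<L0+135)&(abs(l[:,1])<25)&(abs(l[:,2]-s-2.5)<12)&(hs[:,1]<80)&(hs[:,2]>90)
    q=l[k]
    if len(q)>10: print(n,len(q),'blade x',np.percentile(q[:,0],[1,99]).round(1),'y',np.percentile(q[:,1],[2,50,98]).round(1),'z med',np.median(q[:,2]),'exp',s+2.5,'slope',np.polyfit(q[:,0],q[:,2],1)[0])
E
```

```text
t 9.37 tcp [0.4344 0.1855 0.0624] phi -150.35 F [-0.7  0.4 -1.4] gap 0.0147 gf 78.5
shift [-1.5 -1.  63.6] turn [ 0.0007 -0.0034  0.0043] wrist z-axis [-0.003 -0.001 -1.   ]
tcp loc [[-198.8    0.9   63.3]]
handle [425.  179.3] [92.  17.1] 30.533254623413086 x [-256.4 -170.5] y [-7.6  7.7] z 136.1206113138549 slope 0.020512235539280613 yawfit 0.15259144481886405
side 126 blade x [-164.8  -77.6] y [-15.5  -0.5  17.7] z med 84.06443806499608 exp 81.26374709852264 slope -0.02264248645228185
scene 32 blade x [-163.   -73.9] y [-15.   -7.5   5.3] z med 81.33049785836744 exp 81.26374709852264 slope -0.010597395277197639
```

>>> apply_moves([
  {"xyz": [0,0,20],"turn": [0,0,0],"grip": 0},
  {"xyz": [0,0,40],"turn": [0,0,0],"grip": 0},
  {"xyz": [0,0,55],"turn": [0,0,0],"grip": 0},
  {"xyz": [0,0,62],"turn": [0,0,0],"grip": 0},
  {"xyz": [0,0,63.5],"turn": [0,0,0],"grip": 0},
  {"xyz": [0,0,63.5],"turn": [0,0,0],"grip": 0},
])

```text
clock: 10.02
tcp_pos: [0.4361, 0.1866, 0.0009]
orientation: [0.0, -0.253, 0.967, -0.0]
wrist_force: [0.5, -0.5, -2.1]
finger_gap: 0.0148
grip_force: 78.6
```

```bash
python3 - <<'E'
from m import *
plan([.436,.1853,-.0012],209.4)
t=env.get_state()['tcp_pos'];print('tcp loc',loc(t[None]).round(1))
for i in range(3):
    d=grab('wrist')
    p=seg(d,(5,150,80),(18,255,255),(.03,.3))[0][1];l=loc(p);l=l[l[:,2]>np.median(l[:,2])-3];print('handle','x',np.percentile(l[:,0],[.5,99.5]).round(1),'y',np.percentile(l[:,1],[1,99]).round(1),'z',np.median(l[:,2]), 'slope',np.polyfit(l[:,0],l[:,2],1)[0], 'yawfit',np.degrees(np.polyfit(l[:,0],l[:,1],1)[0]))
for n in('side','scene'):
    b=grab(n);w=cloud(b);l=loc(w.reshape(-1,3));s=t[2]*1000+15.5
    hs=cv2.cvtColor(b['color'],cv2.COLOR_BGR2HSV).reshape(-1,3)
    L0=-199;k=(l[:,0]>L0+30)&(l[:,0]<L0+135)&(abs(l[:,1])<25)&(abs(l[:,2]-s-2.5)<12)&(hs[:,1]<80)&(hs[:,2]>90)
    q=l[k]
    if len(q)>10: print(n,len(q),'blade x',np.percentile(q[:,0],[1,99]).round(1),'y',np.percentile(q[:,1],[2,50,98]).round(1),'z med',np.median(q[:,2]),'exp',s+2.5,'slope',np.polyfit(q[:,0],q[:,2],1)[0])
    k=(abs(l[:,0])<50)&(abs(l[:,1])<25)&(abs(l[:,2]-24)<8);print(n,'carrier z',np.median(l[k][:,2]))
E
```

```text
t 10.02 tcp [0.4361 0.1866 0.0009] phi -150.64 F [ 0.5 -0.5 -2.1] gap 0.0148 gf 78.6
shift [ 0.7 -1.1  2.1] turn [-0.0001 -0.     -0.0006] wrist z-axis [ 0. -0. -1.]
tcp loc [[-197.3    1.1    0.9]]
handle x [-254.3 -168.8] y [-7.2  8. ] z 74.62957149730178 slope 0.0035636481924857582 yawfit -0.06753141263760427
handle x [-253.7 -168.4] y [-7.3  7.9] z 75.10280049504846 slope 0.0042949983493421875 yawfit -0.04676907651274152
handle x [-253.5 -168.1] y [-7.4  7.8] z 75.34280675352103 slope 0.004348662189831347 yawfit -0.050816165736073726
side 121 blade x [-162.8  -64.5] y [-14.8   0.6  17.6] z med 22.933884673178472 exp 18.88163918311464 slope -0.026106968786505026
side carrier z 27.615236872078786
scene 36 blade x [-166.9  -69.8] y [-14.9  -7.2   7.3] z med 19.094815324022576 exp 18.88163918311464 slope -0.03829233204593573
scene carrier z 23.900027219330322
```

```bash
python3 - <<'E'
from m import *
for n in('side','scene'):
    b=load(n);w=cloud(b);l=loc(w.reshape(-1,3));hs=cv2.cvtColor(b['color'],cv2.COLOR_BGR2HSV).reshape(-1,3)
    ok=~np.isnan(l[:,0]);l=l[ok];hs=hs[ok]
    for nm,x0,x1,z0,sat in(('blade',-155,-82,18.9,1),('carrier',-48,48,24,0),('bench',-260,-80,0,0)):
        yy=10 if nm!='bench' else 200
        k=(l[:,0]>x0)&(l[:,0]<x1)&(abs(l[:,1])<yy)&(abs(l[:,2]-z0-2)<9)
        if sat:k&=(hs[:,1]<80)&(hs[:,2]>90)
        if nm=='bench':k&=(hs[:,2]<60)&(l[:,1]<-30)
        q=l[k]
        if len(q)<8: continue
        A=np.c_[q[:,0]-q[:,0].mean(),q[:,1],np.ones(len(q))];s=np.linalg.lstsq(A,q[:,2],rcond=None);sd=np.std(q[:,2]-A@s[0])/np.sqrt(((A[:,0])**2).sum())
        print(n,nm,len(q),'slope x',s[0][0].round(4),'+-',sd.round(4),'slope y',s[0][1].round(4),'z',s[0][2].round(1))
E
```

```text
side blade 60 slope x -0.0164 +- 0.0114 slope y 0.0264 z 23.1
side carrier 77 slope x 0.0077 +- 0.0077 slope y -0.0212 z 27.7
side bench 1072 slope x 0.0006 +- 0.0012 slope y 0.0011 z 2.9
scene blade 13 slope x -0.004 +- 0.0161 slope y -0.1664 z 18.9
scene carrier 8 slope x -0.0062 +- 0.0228 slope y -0.0302 z 25.1
scene bench 547 slope x 0.0001 +- 0.0014 slope y 0.002 z -0.5
```

>>> apply_moves([
  {"xyz": [0,-0.5,2],"turn": [0,0,0],"grip": 0},
  {"xyz": [0,-0.5,2],"turn": [0,0,0],"grip": 0},
  {"xyz": [-6,-0.5,2],"turn": [0,0,0],"grip": 0},
  {"xyz": [-12,-0.5,2],"turn": [0,0,0],"grip": 0},
  {"xyz": [-18,-0.5,2],"turn": [0,0,0],"grip": 0},
  {"xyz": [-24,-0.5,2],"turn": [0,0,0],"grip": 0},
  {"xyz": [-30,-0.5,2],"turn": [0,0,0],"grip": 0},
  {"xyz": [-36,-0.5,2],"turn": [0,0,0],"grip": 0},
  {"xyz": [-40,-0.5,2],"turn": [0,0,0],"grip": 0},
  {"xyz": [-40,-0.5,2],"turn": [0,0,0],"grip": 0},
])

```text
clock: 11.1
tcp_pos: [0.4721, 0.2063, -0.0014]
orientation: [0.0, -0.254, 0.967, -0.0]
wrist_force: [0.9, 0.1, -0.9]
finger_gap: 0.0154
grip_force: 78.6
```

```bash
python3 - <<'E'
from m import *
plan([.436,.1853,-.0012],209.4)
t=env.get_state()['tcp_pos'];print('tcp loc',loc(t[None]).round(1))
b=grab('side')
hs=cv2.cvtColor(b['color'],cv2.COLOR_BGR2HSV);m=cv2.inRange(hs,(0,80,40),(15,255,180))
w=cloud(b);l=loc(w.reshape(-1,3)).reshape(400,640,3);k=(m>0)&(abs(l[...,0])<70)&(abs(l[...,1])<40);q=l[k];print('film',len(q),np.median(q,0).round(1))
p=seg(grab('wrist'),(5,150,80),(18,255,255),(.03,.3))[0][1];h=loc(p);h=h[h[:,2]>np.median(h[:,2])-3];print('handle x',np.percentile(h[:,0],[.5,99.5]).round(1),'y',np.percentile(h[:,1],[1,99]).round(1),np.median(h[:,2]))
cv2.imwrite('pics/s5.png',cv2.resize(b['color'][120:200,240:340],(750,600),interpolation=cv2.INTER_CUBIC))
E
```

```text
t 11.1 tcp [ 0.4721  0.2063 -0.0014] phi -150.58 F [ 0.9  0.1 -0.9] gap 0.0154 gf 78.6
shift [41.8 -0.6 -0.3] turn [-0.0003  0.0009  0.0003] wrist z-axis [ 0.001  0.    -1.   ]
tcp loc [[-156.2    0.6   -1.4]]
film 107 [-1.  -1.7 27.9]
handle x [-214.  -128.6] y [-7.6  7.6] 72.19768391326829
```

View pics/s5.png

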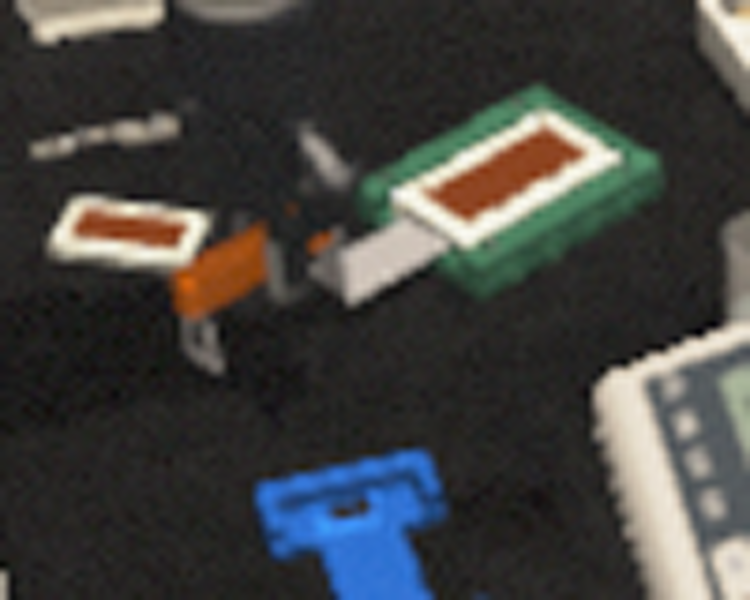

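The crop shows the blade entering under the carrier at about (440,235), with the carrier still in place and no contact force. I push on 60 mm.

>>> apply_moves([
  {"xyz": [-7,0,0],"turn": [0,0,0],"grip": 0},
  {"xyz": [-14,0,0],"turn": [0,0,0],"grip": 0},
  {"xyz": [-21,0,0],"turn": [0,0,0],"grip": 0},
  {"xyz": [-28,0,0],"turn": [0,0,0],"grip": 0},
  {"xyz": [-35,0,0],"turn": [0,0,0],"grip": 0},
  {"xyz": [-42,0,0],"turn": [0,0,0],"grip": 0},
  {"xyz": [-48,0,0],"turn": [0,0,0],"grip": 0},
  {"xyz": [-54,0,0],"turn": [0,0,0],"grip": 0},
  {"xyz": [-58,0,0],"turn": [0,0,0],"grip": 0},
  {"xyz": [-60,0,0],"turn": [0,0,0],"grip": 0},
  {"xyz": [-60,0,0],"turn": [0,0,0],"grip": 0},
])

```text
clock: 12.12
tcp_pos: [0.5236, 0.2355, -0.0015]
orientation: [0.0, -0.254, 0.967, -0.0]
wrist_force: [0.4, 0.3, -1.3]
finger_gap: 0.0149
grip_force: 78.6
```

```bash
cat > chk.py <<'E'
from m import *
plan([.436,.1853,-.0012],209.4)
t=env.get_state()['tcp_pos'];print('tcp loc',loc(t[None]).round(1))
b=grab('side')
hs=cv2.cvtColor(b['color'],cv2.COLOR_BGR2HSV);m=cv2.inRange(hs,(0,80,40),(15,255,180))
w=cloud(b);n,L,st,c=cv2.connectedComponentsWithStats(m)
for i in range(1,n):
    if st[i,4]>35 and st[i,1]>100 and st[i,0]<400 and st[i,0]>230:
        q=w[L==i];q=q[~np.isnan(q[:,0])];r=rect(q);print('film',st[i],np.median(q,0).round(3),np.round(r[0],1),np.round(r[1],1),round(r[2],1),'loc',np.median(loc(q),0).round(1))
p=seg(grab('wrist'),(5,150,80),(18,255,255),(.03,.3))[0][1];h=loc(p);h=h[h[:,2]>np.median(h[:,2])-4];print('handle x',np.percentile(h[:,0],[.5,99.5]).round(1),'y',np.percentile(h[:,1],[1,99]).round(1),np.median(h[:,2]),'slope',np.polyfit(h[:,0],h[:,2],1)[0].round(4))
E
python3 chk.py
```

```text
t 12.12 tcp [ 0.5236  0.2355 -0.0015] phi -150.59 F [ 0.4  0.3 -1.3] gap 0.0149 gf 78.6
shift [100.9  -0.7  -0.3] turn [-0.0001  0.0001  0.0002] wrist z-axis [ 0. -0. -1.]
tcp loc [[-97.1   0.7  -1.5]]
film [297 137  21  12 110] [0.608 0.278 0.028] [609.2 279.3] [85.9 38. ] 30.8 loc [-1.9 -2.3 27.9]
film [275 143  13  13 111] [0.498 0.218 0.066] [498.1 253.6] [109.   48.2] 85.6 loc [-125.1   -3.    66.4]
film [250 148  15   5  50] [0.41  0.307 0.012] [407.5 306.4] [25.8 61.6] 59.2 loc [-162.8  118.7   11.9]
handle x [-154.6  -83.8] y [-7.6  7.8] 72.16346297559105 slope 0.0045
```

>>> apply_moves([
  {"xyz": [0,0,-1.5],"turn": [0,0,0],"grip": 0},
  {"xyz": [0,0,-3],"turn": [0,0,0],"grip": 0},
  {"xyz": [0,0,-5],"turn": [0,0,0],"grip": 0},
  {"xyz": [0,0,-7],"turn": [0,0,0],"grip": 0},
  {"xyz": [0,0,-10],"turn": [0,0,0],"grip": 0},
  {"xyz": [0,0,-14],"turn": [0,0,0],"grip": 0},
  {"xyz": [0,0,-18],"turn": [0,0,0],"grip": 0},
  {"xyz": [0,0,-23],"turn": [0,0,0],"grip": 0},
  {"xyz": [0,0,-28],"turn": [0,0,0],"grip": 0},
  {"xyz": [0,0,-33],"turn": [0,0,0],"grip": 0},
  {"xyz": [0,0,-36],"turn": [0,0,0],"grip": 0},
  {"xyz": [0,0,-36],"turn": [0,0,0],"grip": 0},
], force=110)

```text
clock: 13.22
tcp_pos: [0.5239, 0.2355, 0.0356]
orientation: [0.001, -0.254, 0.967, -0.0]
wrist_force: [0.3, 0.3, -2.1]
finger_gap: 0.0147
grip_force: 107.9
```

```bash
python3 chk.py
```

```text
t 13.22 tcp [0.5239 0.2355 0.0356] phi -150.59 F [ 0.3  0.3 -2.1] gap 0.0147 gf 107.9
shift [101.3  -0.6  36.7] turn [-0.0005  0.0016  0.0001] wrist z-axis [ 0.002  0.    -1.   ]
tcp loc [[-96.8   0.6  35.6]]
film [297 130  21  12 109] [0.609 0.281 0.063] [608.7 280.9] [88.2 34.4] 29.8 loc [-0.2 -2.3 62.6]
film [274 134  13  14 117] [0.497 0.219 0.104] [500.  274.1] [152.9  50.2] 83.7 loc [-125.6   -2.1  103.6]
film [250 148  15   5  49] [0.409 0.307 0.012] [407.9 306.9] [23.9 57.9] 59.2 loc [-163.   120.3   11.8]
handle x [-154.2  -68.6] y [-7.7  7.7] 108.76514890322898 slope 0.0063
```

The carrier rides on the blade: its film rose by 35 mm and the handle is still level. I back out and rise smoothly.

>>> apply_moves([
  {"xyz": [4,0,-2],"turn": [0,0,0],"grip": 0},
  {"xyz": [10,0,-6],"turn": [0,0,0],"grip": 0},
  {"xyz": [18,0,-12],"turn": [0,0,0],"grip": 0},
  {"xyz": [28,0,-20],"turn": [0,0,0],"grip": 0},
  {"xyz": [40,0,-28],"turn": [0,0,0],"grip": 0},
  {"xyz": [52,0,-36],"turn": [0,0,0],"grip": 0},
  {"xyz": [64,0,-44],"turn": [0,0,0],"grip": 0},
  {"xyz": [76,0,-52],"turn": [0,0,0],"grip": 0},
  {"xyz": [87,0,-58],"turn": [0,0,0],"grip": 0},
  {"xyz": [96,0,-62],"turn": [0,0,0],"grip": 0},
  {"xyz": [102,0,-64],"turn": [0,0,0],"grip": 0},
  {"xyz": [105,0,-65],"turn": [0,0,0],"grip": 0},
])

```text
clock: 14.32
tcp_pos: [0.4309, 0.1833, 0.1001]
orientation: [0.0, -0.254, 0.967, -0.0]
wrist_force: [1.4, 0.3, -1.8]
finger_gap: 0.0149
grip_force: 107.9
```

```bash
python3 chk.py; python3 - <<'E'
from h import *
plan([.42,0.,.1],184)
E
```

```text
t 14.32 tcp [0.4309 0.1833 0.1001] phi -150.61 F [ 1.4  0.3 -1.8] gap 0.0149 gf 107.9
shift [ -5.4  -0.7 101.3] turn [-0.0003  0.0004 -0.0001] wrist z-axis [ 0. -0. -1.]
tcp loc [[-203.4    0.7  100.1]]
film [273 127  24  13 125] [0.516 0.229 0.127] [515.4 227.8] [87.2 36.4] 28.3 loc [-106.7   -1.9  126.8]
film [248 132  14  14 129] [0.404 0.165 0.167] [403.2 267.5] [237.2  55.1] 88.1 loc [-232.3   -3.3  167.2]
handle x [-260.6 -174.9] y [-7.6  7.8] 173.6187019517702 slope 0.0052
t 14.42 tcp [0.4314 0.1836 0.0997] phi -150.61 F [-0.4  0.6 -2.1] gap 0.0147 gf 107.9
shift [ 100.  -154.3   -0.3] turn [-1.000e-04  3.000e-04  4.432e-01] wrist z-axis [ 0.  0. -1.]
```

>>> apply_moves([
  {"xyz": [3,-5,0],"turn": [0,0,0.013],"grip": 0},
  {"xyz": [9,-14,0],"turn": [0,0,0.04],"grip": 0},
  {"xyz": [18,-28,0],"turn": [0,0,0.08],"grip": 0},
  {"xyz": [29,-45,0],"turn": [0,0,0.13],"grip": 0},
  {"xyz": [41,-63,0],"turn": [0,0,0.18],"grip": 0},
  {"xyz": [53,-82,0],"turn": [0,0,0.235],"grip": 0},
  {"xyz": [65,-100,0],"turn": [0,0,0.29],"grip": 0},
  {"xyz": [76,-117,0],"turn": [0,0,0.337],"grip": 0},
  {"xyz": [86,-132,0],"turn": [0,0,0.38],"grip": 0},
  {"xyz": [93,-143,0],"turn": [0,0,0.41],"grip": 0},
  {"xyz": [98,-151,0],"turn": [0,0,0.434],"grip": 0},
  {"xyz": [100,-154,0],"turn": [0,0,0.443],"grip": 0},
])

```text
clock: 15.42
tcp_pos: [0.4201, -0.0012, 0.0993]
orientation: [-0.0, -0.033, 0.999, -0.0]
wrist_force: [0.0, 0.3, -1.8]
finger_gap: 0.0148
grip_force: 108.2
```

```bash
python3 - <<'E'
from h import *
plan([.474,-.259,.1],159.5)
E
```

```text
t 15.42 tcp [ 0.4201 -0.0012  0.0993] phi -176.2 F [ 0.   0.3 -1.8] gap 0.0148 gf 108.2
shift [ -36.7 -260.8   -0.6] turn [-5.000e-04 -4.000e-04  4.241e-01] wrist z-axis [-0. -0. -1.]
```

>>> apply_moves([
  {"xyz": [-1,-8,0],"turn": [0,0,0.013],"grip": 0},
  {"xyz": [-3,-23,0],"turn": [0,0,0.038],"grip": 0},
  {"xyz": [-7,-47,0],"turn": [0,0,0.076],"grip": 0},
  {"xyz": [-11,-76,0],"turn": [0,0,0.123],"grip": 0},
  {"xyz": [-15,-107,0],"turn": [0,0,0.174],"grip": 0},
  {"xyz": [-19,-138,0],"turn": [0,0,0.225],"grip": 0},
  {"xyz": [-24,-170,0],"turn": [0,0,0.276],"grip": 0},
  {"xyz": [-28,-198,0],"turn": [0,0,0.322],"grip": 0},
  {"xyz": [-32,-224,0],"turn": [0,0,0.365],"grip": 0},
  {"xyz": [-34,-243,0],"turn": [0,0,0.394],"grip": 0},
  {"xyz": [-36,-256,0],"turn": [0,0,0.416],"grip": 0},
  {"xyz": [-37,-261,0],"turn": [0,0,0.424],"grip": 0},
])

```text
clock: 16.42
tcp_pos: [0.476, -0.259, 0.0992]
orientation: [0.0, 0.177, 0.984, -0.0]
wrist_force: [0.9, 0.8, -2.6]
finger_gap: 0.0149
grip_force: 108.2
```

```bash
python3 chk.py | grep -v handle; python3 - <<'E'
from h import *
plan([.474,-.259,-.0155],159.5)
E
```

```text
t 16.42 tcp [ 0.476  -0.259   0.0992] phi 159.61 F [ 0.9  0.8 -2.6] gap 0.0149 gf 108.2
shift [192.4 402.6 100.3] turn [-4.000e-04  1.000e-04 -8.691e-01] wrist z-axis [ 0. -0. -1.]
tcp loc [[-381.3 -406.7   99.2]]
film [250 148  15   5  48] [0.409 0.307 0.012] [408.9 308.2] [24.7 56.2] 62.5 loc [-162.3  120.6   11.9]
film [280 219  16  11 146] [ 0.439 -0.248  0.172] [ 444.9 -192.4] [241.3  41.6] 86.0 loc [-409.7 -376.2  171.6]
film [306 221  10  11  56] [ 0.497 -0.271  0.161] [ 508.1 -212.1] [138.6  24.6] 78.4 loc [-370.3 -425.1  161.1]
film [322 232  33  12 320] [ 0.568 -0.293  0.125] [ 567.8 -292.1] [39.1 86.9] 67.6 loc [-318.6 -482.   124.9]
t 16.52 tcp [ 0.4755 -0.2574  0.0992] phi 159.72 F [-0.9 -0.2 -3.1] gap 0.0148 gf 108.2
shift [  0.8  -2.1 114.7] turn [ 0.0004 -0.0006  0.0038] wrist z-axis [-0.     0.001 -1.   ]
```

>>> apply_moves([
  {"xyz": [0,0,6],"turn": [0,0,0],"grip": 0},
  {"xyz": [0,0,18],"turn": [0,0,0],"grip": 0},
  {"xyz": [0,0,35],"turn": [0,0,0],"grip": 0},
  {"xyz": [0,0,55],"turn": [0,0,0],"grip": 0},
  {"xyz": [0,0,73],"turn": [0,0,0],"grip": 0},
  {"xyz": [0,0,87],"turn": [0,0,0],"grip": 0},
  {"xyz": [0,0,97],"turn": [0,0,0],"grip": 0},
  {"xyz": [0,0,103],"turn": [0,0,0],"grip": 0},
  {"xyz": [0,0,107],"turn": [0,0,0],"grip": 0},
  {"xyz": [0,0,110],"turn": [0,0,0],"grip": 0},
  {"xyz": [0,0,112],"turn": [0,0,0],"grip": 0},
  {"xyz": [0,0,113],"turn": [0,0,0],"grip": 0},
])

```text
clock: 17.52
tcp_pos: [0.476, -0.2576, -0.0129]
orientation: [0.001, 0.176, 0.984, -0.0]
wrist_force: [-0.5, 0.5, -1.1]
finger_gap: 0.0145
grip_force: 108.2
```

>>> apply_moves([
  {"xyz": [0,0,0.5],"turn": [0,0,0],"grip": 0},
  {"xyz": [0,0,1],"turn": [0,0,0],"grip": 0},
  {"xyz": [0,0,1],"turn": [0,0,0],"grip": 0},
])

```text
clock: 17.77
tcp_pos: [0.4757, -0.2576, -0.0141]
orientation: [0.0, 0.176, 0.984, -0.0]
wrist_force: [-0.4, -0.1, -1.5]
finger_gap: 0.0144
grip_force: 108.2
```

```bash
python3 chk.py | tail -2; python3 - <<'E'
from h import *
plan([.474,-.259,-.0155],159.5)
E
```

```text
film [323 255  30  12 292] [ 0.568 -0.291  0.015] [ 567.2 -291.8] [38.9 85.9] 71.3 loc [-316.5 -480.7   15. ]
handle x [-421.2 -372.1] y [-414.7 -359.6] 59.595792432186556 slope 0.0097
t 17.87 tcp [ 0.4756 -0.2575 -0.0141] phi 159.72 F [ 0.3 -0.1 -1.5] gap 0.015 gf 108.2
shift [ 1.  -2.   1.4] turn [-0.0002  0.0005  0.0039] wrist z-axis [ 0. -0. -1.]
```

>>> apply_moves([
  {"xyz": [0,0,0.7],"turn": [0,0,0],"grip": 0},
  {"xyz": [0,0,1.3],"turn": [0,0,0],"grip": 0},
  {"xyz": [0,0,1.4],"turn": [0,0,0],"grip": 0},
  {"xyz": [0,0,1.4],"turn": [0,0,0],"grip": 0.1},
  {"xyz": [0,0,1.4],"turn": [0,0,0],"grip": 0.3},
  {"xyz": [0,0,1.4],"turn": [0,0,0],"grip": 0.6},
  {"xyz": [0,0,1.4],"turn": [0,0,0],"grip": 1},
  {"xyz": [0,0,1.4],"turn": [0,0,0],"grip": 1},
  {"xyz": [0,0,1.4],"turn": [0,0,0],"grip": 1},
], force=20)

```text
clock: 18.62
tcp_pos: [0.4755, -0.2573, -0.0158]
orientation: [0.0, 0.176, 0.984, -0.0]
wrist_force: [0.3, -0.2, -0.5]
finger_gap: 0.0726
grip_force: 0.0
```

>>> apply_moves([
  {"xyz": [0,0,-15],"turn": [0,0,0],"grip": 1},
  {"xyz": [0,0,-40],"turn": [0,0,0],"grip": 1},
  {"xyz": [0,0,-75],"turn": [0,0,0],"grip": 1},
  {"xyz": [0,0,-110],"turn": [0,0,0],"grip": 1},
  {"xyz": [0,0,-140],"turn": [0,0,0],"grip": 1},
  {"xyz": [0,0,-165],"turn": [0,0,0],"grip": 1},
  {"xyz": [0,0,-185],"turn": [0,0,0],"grip": 1},
  {"xyz": [0,0,-200],"turn": [0,0,0],"grip": 1},
  {"xyz": [0,0,-200],"turn": [0,0,0],"grip": 1},
])

```text
clock: 19.37
tcp_pos: [0.4771, -0.2585, 0.1879]
orientation: [0.003, 0.176, 0.984, -0.001]
wrist_force: [0.1, -0.0, -0.7]
finger_gap: 0.0851
grip_force: 0.0
```

```bash
python3 - <<'E'
from m import *
plan([.5655,-.291,.15],159.5)
d=grab('wrist');b=grab('side');cv2.imwrite('pics/w6.png',d['color'][:, 100:600])
hsv=cv2.cvtColor(d['color'],cv2.COLOR_BGR2HSV);w=cloud(d)
film=cv2.inRange(hsv,(0,80,40),(15,255,220))
ok=(w[...,2]>.004)&(w[...,2]<.02)&(np.hypot(w[...,0]-.5655,w[...,1]+.291)<.1)
for n,m in(('film',film),('plate',film|cv2.inRange(hsv,(0,0,130),(180,80,255)))):
    m=((m>0)&ok).astype(np.uint8);c=max(cv2.findContours(m,cv2.RETR_EXTERNAL,cv2.CHAIN_APPROX_NONE)[0],key=cv2.contourArea)[:,0]
    r=rect(ray(d,c,.012));print(n,np.round(r[0],1),np.round(r[1],1),round(r[2],2),'z',np.median(w[m>0][:,2]))
p=seg(d,(5,150,80),(18,255,255),(.05,.07))[0][1];r=rect(p);print('handle',np.round(r[0],1),np.round(r[1],1),r[2],np.percentile(p[:,2],[10,50,90]))
for st,p in seg(d,(100,120,40),(125,255,255),(-.01,.03))[:1]:
    t=p[(p[:,2]>.017)&(p[:,2]<.023)];r=rect(t);print('blue',st,len(t),np.median(t[:,2]),np.round(r[0],1),np.round(r[1],1),round(r[2],2))
E
```

```text
t 19.37 tcp [ 0.4771 -0.2585  0.1879] phi 159.73 F [ 0.1 -0.  -0.7] gap 0.0851 gf 0.0
shift [-93.9   0.2  38.5] turn [-0.0019  0.0061  0.0041] wrist z-axis [ 0.005 -0.004 -1.   ]
film [ 568.7 -291.4] [36.4 88. ] 69.4 z 0.013044201874036154
plate [ 567.8 -291.5] [ 59.5 109.5] 69.91 z 0.012717933397509262
handle [ 464.2 -253.2] [15.3 89.2] 69.33781433105469 [0.05687999 0.05812972 0.05916552]
blue [ 462   41  139  118 7104] 1870 0.019737223695679096 [484.3  10.9] [ 83.9 139.9] 3.53
```

View pics/w6.png

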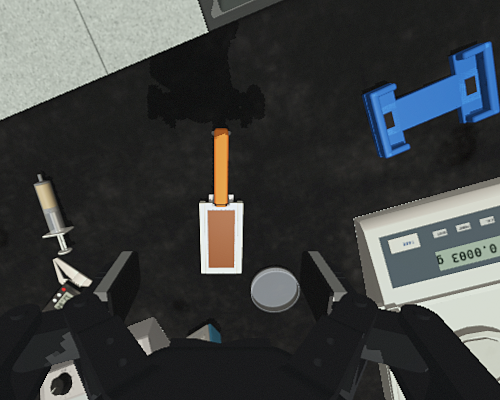

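The wrist view shows the carrier flat on the bench at about (221,238), the spatula released and flat, the dish at (275,290) clear of it, and the blue tray at (430,100). Its outline of 84 × 140 mm matches the text. I move over the carrier with the fingers slightly narrower and measure the true tip height.

>>> apply_moves([
  {"xyz": [-25,0,10],"turn": [0,0,0],"grip": 0.85},
  {"xyz": [-55,0,30],"turn": [0,0,0],"grip": 0.85},
  {"xyz": [-80,0.5,55],"turn": [0,0,0],"grip": 0.85},
  {"xyz": [-94,0.5,75],"turn": [0,0,0],"grip": 0.85},
  {"xyz": [-97,0.5,88],"turn": [0,0,0],"grip": 0.85},
  {"xyz": [-97,0.5,88],"turn": [0,0,0],"grip": 0.85},
  {"xyz": [-97,0.5,88],"turn": [0,0,0],"grip": 0.85},
])

```text
clock: 20.05
tcp_pos: [0.5649, -0.2892, 0.0935]
orientation: [-0.002, 0.176, 0.984, 0.001]
wrist_force: [-0.5, -0.0, 1.0]
finger_gap: 0.0725
grip_force: 0.0
```

```bash
cat > tips.py <<'E'
from m import *
s=env.get_state();t=s['tcp_pos'];q=s['orientation'];R=Ro.from_quat([q[1],q[2],q[3],q[0]])
d=grab('wrist');w=cloud(d).reshape(-1,3);w=w[~np.isnan(w[:,0])]
v=R.inv().apply(w-t)*1000
k=(abs(v[:,1])>15)&(abs(v[:,1])<62)&(abs(v[:,0])<16)&(v[:,2]>-110)&(v[:,2]<-20)
for sg in(1,-1):
    a=v[k&(v[:,1]*sg>0)];print('side',sg,len(a),'tool z max pct',np.percentile(a[:,2],[99,99.5,99.9,100]).round(1),'inner y',np.percentile(a[a[:,2]>-70][:,1]*sg,[1,50,99]).round(1))
E
python3 tips.py;python3 - <<'E'
from m import *
plan([.568,-.2915,-.05],159.7)
b=load('side')
E
```

```text
side 1 6485 tool z max pct [-52.4 -50.6 -48.7 -47.6] inner y [35.8 36.3 49.5]
side -1 6476 tool z max pct [-52.4 -50.5 -48.8 -47.4] inner y [36.1 36.6 49.6]
t 20.1 tcp [ 0.5656 -0.2898  0.0952] phi 159.73 F [0.6 0.6 0. ] gap 0.0729 gf 0.0
shift [ -3.2  -0.9 145.2] turn [ 0.0005 -0.0025  0.0005] wrist z-axis [-0.002  0.001 -1.   ]
```

>>> apply_moves([
  {"xyz": [-3,-1,20],"turn": [0,0,0],"grip": 0.85},
  {"xyz": [-3,-1,50],"turn": [0,0,0],"grip": 0.85},
  {"xyz": [-3,-1,80],"turn": [0,0,0],"grip": 0.85},
  {"xyz": [-3,-1,105],"turn": [0,0,0],"grip": 0.85},
  {"xyz": [-3,-1,120],"turn": [0,0,0],"grip": 0.85},
  {"xyz": [-3,-1,128],"turn": [0,0,0],"grip": 0.85},
  {"xyz": [-3,-1,133],"turn": [0,0,0],"grip": 0.85},
  {"xyz": [-3,-1,137],"turn": [0,0,0],"grip": 0.85},
  {"xyz": [-3,-1,138],"turn": [0,0,0],"grip": 0.85},
  {"xyz": [-3,-1,138],"turn": [0,0,0],"grip": 0.85},
])

```text
clock: 20.93
tcp_pos: [0.5698, -0.2929, -0.0407]
orientation: [0.001, 0.176, 0.984, -0.0]
wrist_force: [0.3, 0.9, 0.3]
finger_gap: 0.0723
grip_force: 0.0
```

```bash
python3 tips.py;python3 - <<'E'
from m import *
plan([.568,-.2915,-.045],159.7)
d=load('wrist');cv2.imwrite('pics/w7.png',d['color'])
E
```

```text
side 1 9629 tool z max pct [-40.2 -40.  -39.6 -39.4] inner y [15.4 36.1 61.4]
side -1 9552 tool z max pct [-40.2 -40.1 -39.7 -39.1] inner y [15.4 36.4 61.5]
t 20.98 tcp [ 0.5699 -0.2929 -0.0406] phi 159.73 F [1.3 0.1 0.7] gap 0.0729 gf 0.0
shift [2.2 0.7 4.4] turn [-0.0006  0.002   0.0006] wrist z-axis [ 0.002 -0.001 -1.   ]
```

View pics/w7.png

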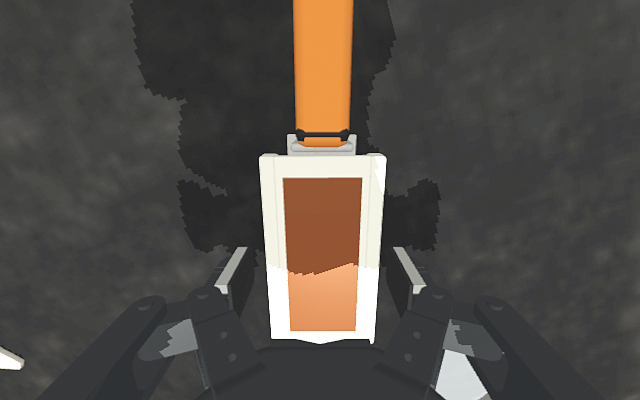

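The view shows the carrier at (320,245) between the two fingers, with clearance on both sides. I go down 4 mm more and close gently.

>>> apply_moves([
  {"xyz": [2,0.5,1.5],"turn": [0,0,0],"grip": 0.85},
  {"xyz": [2,0.5,3],"turn": [0,0,0],"grip": 0.85},
  {"xyz": [2,0.5,4],"turn": [0,0,0],"grip": 0.85},
  {"xyz": [2,0.5,4],"turn": [0,0,0],"grip": 0.78},
  {"xyz": [2,0.5,4],"turn": [0,0,0],"grip": 0.74},
  {"xyz": [2,0.5,4],"turn": [0,0,0],"grip": 0.7},
  {"xyz": [2,0.5,4],"turn": [0,0,0],"grip": 0.66},
  {"xyz": [2,0.5,4],"turn": [0,0,0],"grip": 0.6},
  {"xyz": [2,0.5,4],"turn": [0,0,0],"grip": 0.6},
  {"xyz": [2,0.5,4],"turn": [0,0,0],"grip": 0.6},
], force=40)

```text
clock: 21.82
tcp_pos: [0.5685, -0.2918, -0.0439]
orientation: [0.001, 0.176, 0.984, -0.0]
wrist_force: [-0.9, 1.6, 9.2]
finger_gap: 0.0588
grip_force: 45.3
```

```bash
cat > g.py <<'E'
from m import *
plan([.4843,.0109,.06],93.53)
d=grab('wrist');w=cloud(d);hsv=cv2.cvtColor(d['color'],cv2.COLOR_BGR2HSV)
film=(cv2.inRange(hsv,(0,60,40),(18,255,255))>0);film[:165]=0
t=env.get_state()['tcp_pos'];k=film&(np.hypot(w[...,0]-t[0],w[...,1]-t[1])<.08);q=w[k]
print('film z',np.percentile(q[:,2],[5,50,95]).round(4),np.median(q[:,2])-t[2],'rect',rect(q), 'spread plane',np.linalg.lstsq(np.c_[q[:,:2]-t[:2],np.ones(len(q))],q[:,2],rcond=None)[0].round(4))
E
python3 g.py
```

```text
t 21.82 tcp [ 0.5685 -0.2918 -0.0439] phi 159.74 F [-0.9  1.6  9.2] gap 0.0588 gf 45.3
shift [ 183.5  254.8 -104.5] turn [1.1000e-03 2.7000e-03 1.1555e+00] wrist z-axis [ 0.002 -0.001 -1.   ]
film z [0.0121 0.013  0.0139] 0.05685525269148424 rect ((568.1880493164062, -291.61065673828125), (37.92493438720703, 90.22733306884766), 69.75242614746094) spread plane [-0.0004 -0.0004  0.0131]
```

Gripped: gap 58.8 mm, 45 N. The fingertips rest lightly on the bench at 9 N. I lift vertically.

>>> apply_moves([
  {"xyz": [0,0,-2],"turn": [0,0,0],"grip": 0.6},
  {"xyz": [0,0,-5],"turn": [0,0,0],"grip": 0.6},
  {"xyz": [0,0,-10],"turn": [0,0,0],"grip": 0.6},
  {"xyz": [0,0,-18],"turn": [0,0,0],"grip": 0.6},
  {"xyz": [0,0,-30],"turn": [0,0,0],"grip": 0.6},
  {"xyz": [0,0,-45],"turn": [0,0,0],"grip": 0.6},
  {"xyz": [0,0,-62],"turn": [0,0,0],"grip": 0.6},
  {"xyz": [0,0,-80],"turn": [0,0,0],"grip": 0.6},
  {"xyz": [0,0,-96],"turn": [0,0,0],"grip": 0.6},
  {"xyz": [0,0,-108],"turn": [0,0,0],"grip": 0.6},
  {"xyz": [0,0,-114],"turn": [0,0,0],"grip": 0.6},
  {"xyz": [0,0,-116],"turn": [0,0,0],"grip": 0.6},
])

```text
clock: 22.87
tcp_pos: [0.5683, -0.2919, 0.0725]
orientation: [0.001, 0.176, 0.984, -0.001]
wrist_force: [-0.3, 0.3, -0.3]
finger_gap: 0.059
grip_force: 43.0
```

```bash
python3 g.py
```

```text
t 22.87 tcp [ 0.5683 -0.2919  0.0725] phi 159.73 F [-0.3  0.3 -0.3] gap 0.059 gf 43.0
shift [183.8 255.   11.7] turn [1.0000e-03 3.3000e-03 1.1554e+00] wrist z-axis [ 0.003 -0.002 -1.   ]
film z [0.1284 0.1293 0.1303] 0.05759622895560729 rect ((567.911865234375, -291.6960754394531), (37.9957275390625, 90.41264343261719), 69.54644012451172) spread plane [ 0.0004 -0.0003  0.1294]
```

>>> apply_moves([
  {"xyz": [2,3,0],"turn": [0,0,0.012],"grip": 0.6},
  {"xyz": [7,10,0],"turn": [0,0,0.046],"grip": 0.6},
  {"xyz": [17,23,0],"turn": [0,0,0.104],"grip": 0.6},
  {"xyz": [28,38,0],"turn": [0,0,0.173],"grip": 0.6},
  {"xyz": [40,56,0],"turn": [0,0,0.254],"grip": 0.6},
  {"xyz": [53,74,0],"turn": [0,0,0.335],"grip": 0.6},
  {"xyz": [66,92,0],"turn": [0,0,0.416],"grip": 0.6},
  {"xyz": [79,110,0],"turn": [0,0,0.497],"grip": 0.6},
  {"xyz": [92,128,0],"turn": [0,0,0.578],"grip": 0.6},
  {"xyz": [105,145,0],"turn": [0,0,0.659],"grip": 0.6},
  {"xyz": [118,163,0],"turn": [0,0,0.74],"grip": 0.6},
  {"xyz": [128,177,0],"turn": [0,0,0.8],"grip": 0.6},
])

```text
clock: 23.92
tcp_pos: [0.5067, -0.0788, 0.069]
orientation: [-0.001, 0.547, 0.837, -0.0]
wrist_force: [-1.4, 0.2, -1.1]
finger_gap: 0.0588
grip_force: 43.0
```

```bash
python3 - <<'E'
from m import *
plan([.4843,.0109,.06],93.53)
d=grab('wrist')
for st,p in seg(d,(100,120,40),(125,255,255),(-.01,.03))[:2]:
    t=p[(p[:,2]>.017)&(p[:,2]<.023)];r=rect(t);print('blue',st,len(t),np.median(t[:,2]),np.round(r[0],1),np.round(r[1],1),round(r[2],2))
E
```

```text
t 23.92 tcp [ 0.5067 -0.0788  0.069 ] phi 113.68 F [-1.4  0.2 -1.1] gap 0.0588 gf 43.0
shift [91.1 15.5  9.2] turn [-0.0023 -0.0017  0.3516] wrist z-axis [-0.003  0.001 -1.   ]
blue [  265     0   167   160 12719] 2203 0.019951112463906573 [484.4  12.2] [ 83.6 137.6] 3.34
```

>>> apply_moves([
  {"xyz": [12,2,0],"turn": [0,0,0.05],"grip": 0.6},
  {"xyz": [28,5,0],"turn": [0,0,0.12],"grip": 0.6},
  {"xyz": [46,8,0],"turn": [0,0,0.19],"grip": 0.6},
  {"xyz": [62,11,0],"turn": [0,0,0.25],"grip": 0.6},
  {"xyz": [75,13,3],"turn": [0,0,0.3],"grip": 0.6},
  {"xyz": [84,14.5,8],"turn": [0,0,0.33],"grip": 0.6},
  {"xyz": [89,15,14],"turn": [0,0,0.348],"grip": 0.6},
  {"xyz": [91,15.5,20],"turn": [0,0,0.352],"grip": 0.6},
  {"xyz": [91,15.5,24],"turn": [0,0,0.352],"grip": 0.6},
  {"xyz": [91,15.5,24],"turn": [0,0,0.352],"grip": 0.6},
  {"xyz": [91,15.5,24],"turn": [0,0,0.352],"grip": 0.6},
])

```text
clock: 24.88
tcp_pos: [0.4856, 0.0083, 0.0457]
orientation: [-0.0, 0.684, 0.73, -0.0]
wrist_force: [0.2, -1.1, -0.9]
finger_gap: 0.0588
grip_force: 43.0
```

```bash
cat > bl.py <<'E'
from m import *
plan([.4844,.0113,-.034],93.5)
d=grab('wrist');w=cloud(d);hsv=cv2.cvtColor(d['color'],cv2.COLOR_BGR2HSV);m=(cv2.inRange(hsv,(100,120,40),(125,255,255))>0)
g=np.radians(93.5);ax=np.array([np.cos(g),np.sin(g)]);ay=np.array([np.sin(g),-np.cos(g)])
L=lambda p:(p[:,:2]*1000-[484.4,11.3])@np.c_[ax,ay]
k=m&(w[...,2]>.016)&(w[...,2]<.024);t=w[k];l=L(t)
print('blue top: far end x',np.percentile(l[:,0],[.5,99.5]).round(1),'y',np.percentile(l[l[:,0]>30][:,1],[.5,99.5]).round(1),np.median(t[:,2]))
r=rect(t[l[:,0]>30]);print('end rect',np.round(r[0],1),np.round(r[1],1),round(r[2],2))
f=(cv2.inRange(hsv,(0,60,40),(18,255,255))>0);tt=env.get_state()['tcp_pos'];f&=(np.hypot(w[...,0]-tt[0],w[...,1]-tt[1])<.09);c=cv2.connectedComponentsWithStats(f.astype(np.uint8));i=1+np.argmax(c[2][1:,4]);q=w[c[1]==i];l=L(q);r=rect(q)
print('film x',np.percentile(l[:,0],[1,99]).round(1),'y',np.percentile(l[:,1],[1,50,99]).round(1),'z',np.median(q[:,2]),np.round(r[0],1),np.round(r[1],1),round(r[2],2),'tcp',L(tt[None]).round(1))
E
python3 bl.py
```

```text
t 24.88 tcp [0.4856 0.0083 0.0457] phi 93.72 F [ 0.2 -1.1 -0.9] gap 0.0588 gf 43.0
shift [ 3.1 -1.  79.7] turn [-0.001  -0.      0.0038] wrist z-axis [-0.001 -0.    -1.   ]
blue top: far end x [42.1 69.7] y [-41.2  41.6] 0.020091087532235125
end rect [481.2  66.2] [84.  29.2] 3.67
film x [-45.6  41.9] y [-16.5   2.   20.4] z 0.10262776663816676 [486.6   8.9] [38.1 91.1] 3.49 tcp [[-3.2  1.4]]
```

>>> apply_moves([
  {"xyz": [2.8,-1.6,5],"turn": [0,0,0.003],"grip": 0.6},
  {"xyz": [2.8,-1.6,15],"turn": [0,0,0.003],"grip": 0.6},
  {"xyz": [2.8,-1.6,28],"turn": [0,0,0.003],"grip": 0.6},
  {"xyz": [2.8,-1.6,41],"turn": [0,0,0.003],"grip": 0.6},
  {"xyz": [2.8,-1.6,51],"turn": [0,0,0.003],"grip": 0.6},
  {"xyz": [2.8,-1.6,58],"turn": [0,0,0.003],"grip": 0.6},
  {"xyz": [2.8,-1.6,62],"turn": [0,0,0.003],"grip": 0.6},
  {"xyz": [2.8,-1.6,62],"turn": [0,0,0.003],"grip": 0.6},
  {"xyz": [2.8,-1.6,62],"turn": [0,0,0.003],"grip": 0.6},
])

```text
clock: 25.68
tcp_pos: [0.4842, 0.0113, -0.0158]
orientation: [-0.0, 0.685, 0.729, -0.0]
wrist_force: [-1.0, 0.7, -0.7]
finger_gap: 0.0589
grip_force: 43.0
```

```bash
python3 bl.py
```

```text
t 25.68 tcp [ 0.4842  0.0113 -0.0158] phi 93.55 F [-1.   0.7 -0.7] gap 0.0589 gf 43.0
shift [ 0.   0.2 18.2] turn [-0.0002  0.0001  0.0009] wrist z-axis [-0. -0. -1.]
blue top: far end x [-65.4  70. ] y [-41.2  41.4] 0.020161569032896023
end rect [481.2  65.9] [84.3 31. ] 3.62
film x [-42.4  45. ] y [-17.8   0.7  19.1] z 0.041093847067161404 [485.1  11.9] [38.1 90.8] 3.29 tcp [[-0.1  0.2]]
```

The carrier is centred over the pocket to within 1 mm. I lower it gently onto the seat.

>>> apply_moves([
  {"xyz": [-0.5,-0.5,3],"turn": [0,0,0],"grip": 0.6},
  {"xyz": [-0.5,-0.5,7],"turn": [0,0,0],"grip": 0.6},
  {"xyz": [-0.5,-0.5,11],"turn": [0,0,0],"grip": 0.6},
  {"xyz": [-0.5,-0.5,14],"turn": [0,0,0],"grip": 0.6},
  {"xyz": [-0.5,-0.5,16],"turn": [0,0,0],"grip": 0.6},
  {"xyz": [-0.5,-0.5,17.5],"turn": [0,0,0],"grip": 0.6},
  {"xyz": [-0.5,-0.5,18.5],"turn": [0,0,0],"grip": 0.6},
  {"xyz": [-0.5,-0.5,19.3],"turn": [0,0,0],"grip": 0.6},
  {"xyz": [-0.5,-0.5,19.8],"turn": [0,0,0],"grip": 0.6},
  {"xyz": [-0.5,-0.5,19.8],"turn": [0,0,0],"grip": 0.6},
  {"xyz": [-0.5,-0.5,19.8],"turn": [0,0,0],"grip": 0.6},
])

```text
clock: 26.65
tcp_pos: [0.4837, 0.0108, -0.0356]
orientation: [0.0, 0.685, 0.729, 0.0]
wrist_force: [-0.4, -0.8, -0.6]
finger_gap: 0.0592
grip_force: 43.0
```

```bash
python3 bl.py
```

```text
t 26.65 tcp [ 0.4837  0.0108 -0.0356] phi 93.55 F [-0.4 -0.8 -0.6] gap 0.0592 gf 43.0
shift [ 0.5  0.7 -1.6] turn [0.0001 0.0001 0.0009] wrist z-axis [ 0. -0. -1.]
blue top: far end x [-43.1  70.1] y [-41.2  41.3] 0.020090055338183282
end rect [481.2  65.8] [84.3 31.2] 3.64
film x [-43.   44.5] y [-18.3   0.3  18.6] z 0.021374750791615188 [484.6  11.3] [38.  91.2] 3.42 tcp [[-0.5 -0.6]]
```

>>> apply_moves([
  {"xyz": [0,0,0.3],"turn": [0,0,0],"grip": 0.6},
  {"xyz": [0,0,0.6],"turn": [0,0,0],"grip": 0.6},
  {"xyz": [0,0,0.9],"turn": [0,0,0],"grip": 0.6},
  {"xyz": [0,0,0.9],"turn": [0,0,0],"grip": 0.6},
])

```text
clock: 27.03
tcp_pos: [0.4838, 0.0108, -0.0359]
orientation: [0.0, 0.685, 0.729, 0.0]
wrist_force: [-2.0, 0.6, 6.0]
finger_gap: 0.0588
grip_force: 43.7
```

```bash
python3 bl.py | grep -v end
```

```text
t 27.03 tcp [ 0.4838  0.0108 -0.0359] phi 93.55 F [-2.   0.6  6. ] gap 0.0588 gf 43.7
shift [ 0.5  0.6 -1.9] turn [0.0004 0.0002 0.0009] wrist z-axis [ 0. -0. -1.]
film x [-42.9  44.5] y [-18.2   0.3  18.7] z 0.02106684085034849 [484.7  11.4] [38.  90.9] 3.45 tcp [[-0.5 -0.6]]
```

The carrier is seated: 6 N contact, film at 21 mm. I release and retreat.

>>> apply_moves([
  {"xyz": [0,0,0.5],"turn": [0,0,0],"grip": 0.7},
  {"xyz": [0,0,0.5],"turn": [0,0,0],"grip": 0.74},
  {"xyz": [0,0,0.5],"turn": [0,0,0],"grip": 0.8},
  {"xyz": [0,0,0.5],"turn": [0,0,0],"grip": 0.87},
  {"xyz": [0,0,0.5],"turn": [0,0,0],"grip": 0.87},
  {"xyz": [0,0,0.5],"turn": [0,0,0],"grip": 0.87},
  {"xyz": [0,0,-5],"turn": [0,0,0],"grip": 0.87},
  {"xyz": [0,0,-15],"turn": [0,0,0],"grip": 0.87},
  {"xyz": [0,0,-35],"turn": [0,0,0],"grip": 0.87},
  {"xyz": [0,0,-70],"turn": [0,0,0],"grip": 0.87},
  {"xyz": [0,0,-110],"turn": [0,0,0],"grip": 0.87},
  {"xyz": [0,0,-150],"turn": [0,0,0],"grip": 0.87},
], force=20)

```text
clock: 28.08
tcp_pos: [0.4828, 0.0109, 0.1156]
orientation: [-0.0, 0.685, 0.729, -0.0]
wrist_force: [1.2, -0.9, -0.7]
finger_gap: 0.0741
grip_force: 0.0
```

>>> apply_moves([
  {"xyz": [0,0,-40],"turn": [0,0,0],"grip": 0.87},
  {"xyz": [0,0,-80],"turn": [0,0,0],"grip": 0.87},
  {"xyz": [0,0,-110],"turn": [0,0,0],"grip": 0.87},
  {"xyz": [0,0,-110],"turn": [0,0,0],"grip": 0.87},
  {"xyz": [0,0,-110],"turn": [0,0,0],"grip": 0.87},
])

```text
clock: 28.5
tcp_pos: [0.4851, 0.0106, 0.2266]
orientation: [0.002, 0.685, 0.729, 0.002]
wrist_force: [0.2, -0.0, -0.1]
finger_gap: 0.0742
grip_force: 0.0
```

```bash
python3 bl.py; python3 - <<'E'
from m import *
d=load('wrist');b=grab('side')
A=cv2.resize(d['color'][0:300,140:500],(420,350));B=cv2.resize(b['color'][120:300,230:400],(340,360))[:350]
cv2.imwrite('pics/fin.png',np.hstack([A,B]))
hs=cv2.cvtColor(b['color'],cv2.COLOR_BGR2HSV);m=cv2.inRange(hs,(5,180,120),(18,255,255));m[:235]=0;p=cloud(b)[m>0];p=p[p[:,2]>.05];r=rect(p);print('handle',np.median(p[:,2]),r)
E
```

```text
t 28.5 tcp [0.4851 0.0106 0.2266] phi 93.55 F [ 0.2 -0.  -0.1] gap 0.0742 gf 0.0
shift [  1.1  -2.2 260.6] turn [0.0057 0.0013 0.001 ] wrist z-axis [ 0.006 -0.001 -1.   ]
blue top: far end x [-67.2  69.2] y [-41.9  41.7] 0.02012049259074261
end rect [480.8  65.7] [83.7 30.6] 4.53
film x [-42.9  44.2] y [-18.1   0.2  17.5] z 0.02098527456589841 [484.3  11.8] [36.5 88. ] 2.87 tcp [[-0.5 -0.5]]
handle 0.05892366714110153 ((464.28533935546875, -253.02224731445312), (19.1910343170166, 89.2129898071289), 70.01461029052734)
```

View pics/fin.png

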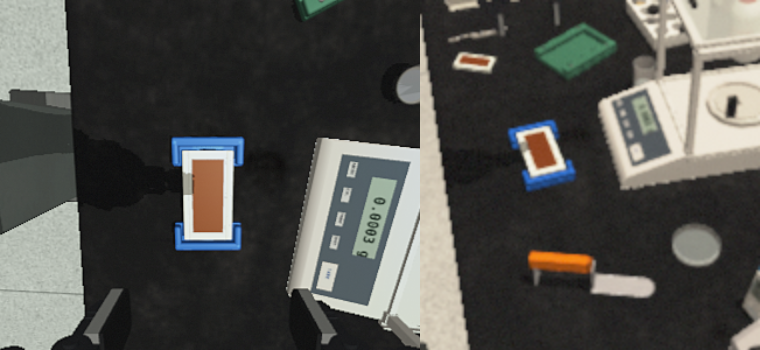

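The final picture shows the carrier down in the blue tray, film up, at (208,195). The spatula lies flat on the bench at (590,270), and the beaker, dish and small look-alike have not moved.

```bash
python3 -c "
from workcell import ticket
print(ticket.hand_in())"
```

```text
the job is handed in; nothing more can be done
None
```

The job is handed in at about 28.5 s on the robot clock: the carrier lies film up on the blue tray's seat, the spatula is flat on the bench and released, the robot touches nothing, and the other things in view look unmoved.

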